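Clamp a wooden block on edge in the craft-room gluing clamp

TASK

Stand the wooden block on one of its two long narrow sides in the gluing clamp, on the bed between the fence and the low cross strip, centred, with its length running from the fence to the jaw. Swing the clamp lever fully open, slide the jaw along until it pushes the block snugly against the fence with no play, then swing the lever back fully home so that the jaw is locked there. Leave the things lying around where they are.

Things in the scene. Friction and masses are not known exactly. Their poses are not given: they have to be found in the camera images.
- clamp: Gluing clamp fixed to the desk. Plywood base 120 (x) x 290 (y) x 12. Origin: centre of its underside; y along the slide. Fence: aluminium block at the -y end, 70 wide, 20 thick, top 60 above the desk, its face (y = -125) looks to +y. Bed: the base's top. Low cross strip on the bed at y -55 to -51, 60 (x), 5 high. Steel rails along y at x = +/-43, 10 wide, tops 20 above the desk.
- seat (a point): Foot of the fence's clamping face: on the bed's surface (12 above the desk), centred in x. Axes as the clamp's: the block belongs on its +y side.
- carriage (a joint): Aluminium carriage sliding on the clamp, in m: 0 = fully open (jaw face 130 mm from the fence face), growing towards the fence (clamp's -y): gap = 0.130 - value; range 0 to 0.10. Slides with about 4 N when unlocked, held fast when locked. Its plate is 110 (x) x 62 (y), top 33 above the desk, 10 to 72 behind the jaw face.
- jaw_top (a point): Middle of the top of the carriage's upright jaw plate: 44 wide (x), 14 thick (y), its underside 20 and its top 78 above the desk. The clamping face looks to the fence (-y) and lies 7 before this point. Axes as the clamp's; it travels with the carriage.
- lever (a joint): Clamp lever on the carriage, vertical axis, in rad: 0 = fully home, locked; grows counterclockwise from above to 1.4 = fully open. The carriage is free above about 0.8. It stays where it is left. At 0 its arm points from the hinge to the clamp's +y turned 0.70 clockwise (towards +x), at 1.4 to +y turned 0.70 counterclockwise (towards -x).
- lever_hinge (a point): On the lever's vertical hinge axis, on top of the hub (53 above the desk), 40 behind the jaw face (33 behind jaw_top). Arm: 80 long to the knob's axis, 14 wide, 42 to 51 above the desk.
- knob_top (a point): Top centre of the upright black knob at the lever's tip: diameter 18, from 49 to 87 above the desk, 80 from the hinge axis.
- block: Loose plain wooden block, 60 (x) by 48 (y) by 30 (z), about 60 g, at first lying flat on the desk on a 60 x 48 face (30 high). Origin: centre of that lower face. It belongs in the clamp on a 60 x 30 side, 48 high.
- block_center (a point): Centre of the block; axes as the block's (x along its 60 length, y along its 48 width, z through its 30 thickness).
- saucer: Bystander: white saucer, diameter 120, 16 high. Origin: centre of its underside.
- wax: Bystander: pale yellow wax block 100 x 75 x 45 high. Origin: centre of its underside.
- glue: Bystander: white glue bottle standing upright, diameter 52, 130 high. Origin: centre of its underside.
- marker: Bystander: board marker lying on the desk, 120 long, 17 thick. Origin: middle of its underside.
Not all that is in view belongs to the job. Of the things that look like the block, take the one that is farthest from the robot's base at the start.

How it is judged:
On the way, in this order (a step that is already met when the one before it is completed fails the run):
1. the clamp lever is swung open (past 0.8 rad) (value of joint lever above 0.8 rad), for 0.1 s.
2. with the lever still open, the jaw bears on the block standing on edge against the fence (value of joint lever above 0.8 rad and value of joint carriage between 0.0675 and 0.0725 m and y of block_center in the frame of seat between 0.027 and 0.033 m and angle between the y axis of block_center and the z axis of clamp, either way round below 0.1 rad), for 0.1 s.
At the end, for the whole second after the job is handed in: Lever below 0.12 rad; carriage 0.068 to 0.072; block at rest on the bed on a 60 x 30 side, upright and along the slide within 0.08 rad, its centre 30 +/- 2.5 mm from the fence, 24 +/- 3 mm above the bed, within 12 mm of the middle (value of joint lever below 0.12 rad and value of joint carriage between 0.068 and 0.072 m and y of block_center in the frame of seat between 0.0275 and 0.0325 m and x of block_center in the frame of seat between -0.012 and 0.012 m and z of block_center in the frame of seat between 0.021 and 0.027 m and angle between the y axis of block_center and the z axis of clamp, either way round below 0.08 rad and angle between the x axis of block_center and the y axis of clamp, either way round below 0.08 rad and linear speed of block below 0.01 m/s); the robot touches nothing.
It fails at once if a bystander is moved by more than 30 mm (distance of any of saucer, wax, glue, marker from where it was at the start of the episode above 0.03 m).
It also fails if it takes over 72 s, if anything falls off the work surface, if the arm or the gripper's body presses on something with over 40 N, if the wrist force passes 120 N, or if a joint passes its speed limit or range.

ROBOT

A 7-joint arm with a two-finger parallel gripper is mounted at the origin on the work surface. World frame = base frame: x ahead of the robot, y to its left, z up, the work surface at z = 0. Lengths are in m, angles in rad, forces in N, time in s.
With the tool pointing down it reaches from about 0.425 to 0.875 m from the base axis. Payload 4.7 kg.
Tool frame: the origin (TCP) lies at the very end of the fingers, on their centre line; the grasp point (between the pads) lies 19 mm behind it; z points along the fingers, y is the line along which they close (so a half turn about z gives the same grasp; the last joint's range is limited). The gripper opens to 85 mm and grips with 20 to 120 N. Pads are 22 mm wide; open, the fingers measure 114 mm over their backs; the gripper's body (76 mm by 85 mm) begins 54 mm behind the grasp point. The pads swing forward as they close: fully open they stand 13 mm farther back than shut.
Start: joints at [-1.226, 0.321, -0.07, 1.45, 0.023, 1.371, -0.057], TCP at [0.211, 0.615, 0.231] pointing down, gripper open.
Joint ranges: [-2.86, 2.86], [-0.3, 2.09], [-1.38, 1.24], [0.06, 2.45], [-1.56, 4.7], [0.09, 2.05], [-2.69, 2.69]. Speed limits (rad/s): [2.57, 2.57, 3.14, 3.14, 3.14, 3.14, 3.14].

INTERFACE

Orientations are given as [roll, pitch, yaw] about the fixed x, y, z axes, in that order (R = Rz(yaw) Ry(pitch) Rx(roll)).
In Python, from station import get_state, snapshot, finish_job gives the robot as it stands. The module is installed in compiled form; this text tells all that it offers.
- The arm moves only by the tool drive_tool, never from a script. Its argument "commands" is a list of rows, each an object with "offset": the shift along the tool's x, y, z in m, a list of three; "twist": the turn, a rotation vector about the tool's x, y, z in rad, a list of three; "jaw": the opening, from 0 (shut) to 1 (fully open). A call has 1 to 20 rows; each row is the pose to reach, as a shift and turn from the pose commanded when the call began, along the tool's axes at that moment; what a row does not reach only later rows make up. A row lasts 1/12 s, in which the tool goes at most 41.7 mm and 7.16 degrees, less where a joint would pass 70% of its speed; a pose out of reach is approached as far as the arm can. A call with a gripper value outside its range is refused whole. The fingers move at their own pace and stop on an object; "grip_force" is the grip in N (left out, the last holds). Time passes only in rows, so rows that repeat a pose let the fingers close. It gives the time, the measured TCP pose, the force, the opening and the grip force at its end, in the units of the state.
- get_state(): the state, without advancing time (a new reading comes with each control period).
- snapshot(name): name is "scene" or "side" or "wrist"; returns a dict with "image" (420x560x3 uint8, red, green, blue), "vfov" (degrees; the focal length in pixels is half the picture's height over the tangent of half this angle, whatever the lens; pixels are square), "cx", "cy" (the principal point, pixels), "k1" (the pictures are not rectified: a ray, as slopes to the right and down, at radius r is drawn at 1 + k1 r^2 times it, then the intrinsics apply), "extrinsics" (4x4, takes a point from world to camera coordinates). Camera axes: x right, y down, z forward; pixel columns grow to the right and rows downward; lengths in m; the calibration is good to about 2 mm. A picture is of the moment at which its call begins. There is no depth.
- finish_job(): hands the job in; it is judged then, once.
The state is a dict: "t": time; "qpos": joint angles; "dq": joint speeds; "joint_torque": joint torques, N m; "eef_pos": TCP position; "ee_rot": TCP orientation; "wrist_force": force on the tool from outside, world axes, zero at the start; "moment": the same for the moment, N m; "finger_gap": finger opening in m; "grasp_force": force on a finger pad.
Only numpy, scipy, OpenCV 4.12 (cv2) and the standard library are available. Lean on these libraries where they do the work, as an engineer would, in place of code of your own. Each camera call takes 0.05 s, during which the arm holds its last target. There are 200 camera calls.

## Working session

There is one attempt and no reset: what is moved stays moved. The work goes in short steps, Python scripts to look and compute and a tool call to move; the robot and the scene stay as the last step left them, time stands still between calls to the robot, and variables do not carry over. Pictures are saved under pics/ and viewed, at most 10 in all, crops included, and the job is handed in when it is done.

Besides the shell and the picture viewer there is one more tool, called after "Request:" in YAML: its name, and indented under it one key for each argument. drive_tool: Moves the arm, as the interface text tells. Its arguments: {"type":"object","properties":{"commands":{"type":"array","items":{"type":"object","properties":{"offset":{"type":"array","items":{"type":"number"}},"twist":{"type":"array","items":{"type":"number"}},"jaw":{"type":"number"}}}},"grip_force":{"type":"number"}},"required":["commands"]}

```bash
mkdir -p pics; cat > h.py <<'E'
import numpy as np, cv2, pickle
from station import get_state, snapshot, finish_job
def snap(n,f):
    s=snapshot(n); cv2.imwrite(f'pics/{f}.png',cv2.cvtColor(s['image'],cv2.COLOR_RGB2BGR)); pickle.dump(s,open(f'pics/{f}.pkl','wb')); return s
def load(f): return pickle.load(open(f'pics/{f}.pkl','rb'))
def K(s):
    f=s['image'].shape[0]/2/np.tan(np.radians(s['vfov'])/2)
    return np.array([[f,0,s['cx']],[0,f,s['cy']],[0,0,1.]]),np.array([s['k1'],0,0,0,0.])
def ray(s,uv):
    k,d=K(s); p=cv2.undistortPoints(np.array(uv,float).reshape(-1,1,2),k,d).reshape(-1,2)
    E=np.array(s['extrinsics']); R,t=E[:3,:3],E[:3,3]
    return -R.T@t, np.c_[p,np.ones(len(p))]@R
def onz(s,uv,z):
    c,d=ray(s,uv); return c+d*((np.reshape(z,(-1,1))-c[2])/d[:,2:])
def proj(s,P):
    k,d=K(s);E=np.array(s['extrinsics']); return cv2.projectPoints(np.array(P,float).reshape(-1,1,3),cv2.Rodrigues(E[:3,:3])[0],E[:3,3],k,d)[0].reshape(-1,2)
E
python3 - <<'E'
from h import *
for n in('scene','side','wrist'):
    s=snap(n,n+'0'); c,_=ray(s,[[280,210]]); print(n,c,s['vfov'],s['k1'])
st=get_state(); print(st)
E
```

```text
scene [ 1.02462996 -0.35515417  0.9526824 ] 48.759919535827066 0.009696724932439291
side [-0.09823115 -0.76701158  1.25645795] 42.027530370523095 -0.13230243744242806
wrist [0.13331398 0.64125559 0.37306948] 67.50315368630687 -0.010160878182115883
{'t': 0.15, 'qpos': array([-1.22587999,  0.32166081, -0.07007364,  1.45137412,  0.02259788,
        1.37078878, -0.05687334]), 'dq': array([ 1.14208182e-03, -2.07961500e-03, -6.16613925e-04, -4.09459955e-03,
        7.34049211e-04, -4.18312714e-05,  2.45801966e-03]), 'joint_torque': array([-3.14402780e-05, -4.94095659e+01, -3.82856308e-01, -3.14678013e+01,
        1.30908293e-02,  8.38955515e-03,  2.91420925e-06]), 'eef_pos': array([0.2110509 , 0.61436724, 0.23047977]), 'ee_rot': array([-3.14015045e+00,  8.59751316e-05,  2.81081599e+00]), 'wrist_force': array([-0.32660574, -0.62360606,  0.31734634]), 'moment': array([-0.01835484, -0.06197209, -0.02561535]), 'grasp_force': 0.0, 'finger_gap': 0.0856944665659083}
```

View pics/scene0.png

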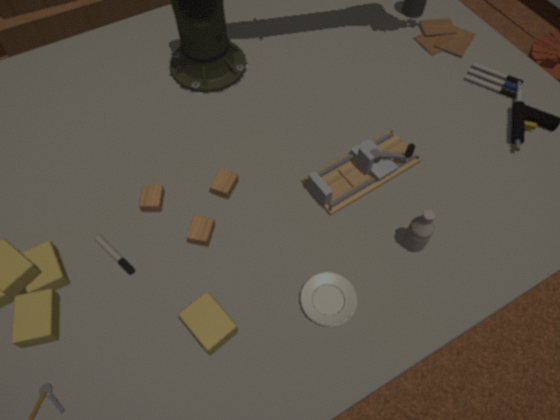

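View pics/side0.png

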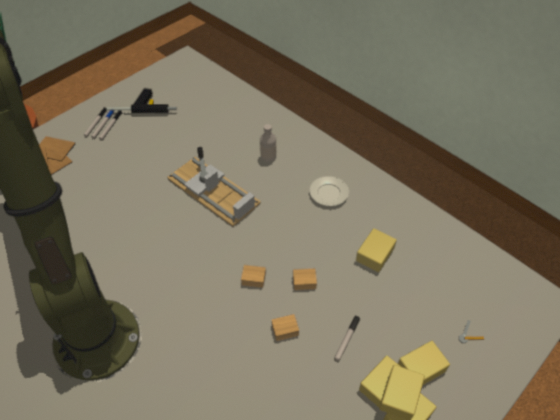

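Scene: three wooden blocks at (151,197), (224,183), (201,230); the clamp has its fence at (320,188), jaw at (367,155) and knob at (409,150). The side view shows the same. Next I'll measure the blocks and enlarge the clamp.

```bash
python3 - <<'E'
from h import *
for n,cs in(('scene0',[(151,197),(224,183),(201,230)]),('side0',[(285,327),(253,276),(305,278)])):
    s=load(n)
    hsv=cv2.cvtColor(s['image'],cv2.COLOR_RGB2HSV)
    m=cv2.inRange(hsv,(3,90,50),(19,255,255))
    m=cv2.morphologyEx(m,cv2.MORPH_CLOSE,np.ones((3,3)))
    for c in cv2.findContours(m,0,2)[0]:
        if 200<cv2.contourArea(c)<1500:
            M=cv2.moments(c); uv=(M['m10']/M['m00'],M['m01']/M['m00'])
            p=onz(s,[uv],.02)[0]; 
            print(n,np.round(uv,1),cv2.contourArea(c),p.round(3),'r',np.hypot(*p[:2]).round(3))
a=load('scene0')['image'][120:220,290:430]; b=load('side0')['image'][140:226,155:275]
a=cv2.resize(a,None,fx=5,fy=5,interpolation=cv2.INTER_CUBIC)
a=np.clip(a*1.8,0,255).astype('uint8')
cv2.imwrite('pics/ca.png',a[...,::-1])
b=cv2.resize(b,None,fx=6,fy=6,interpolation=cv2.INTER_CUBIC); cv2.imwrite('pics/cb.png',b[...,::-1])
E
```

```text
scene0 [200.4 230.1] 547.0 [ 0.501 -0.255  0.02 ] r 0.562
scene0 [151.2 197.6] 510.5 [ 0.363 -0.319  0.02 ] r 0.483
scene0 [223.5 183. ] 480.5 [ 0.411 -0.152  0.02 ] r 0.438
scene0 [370.8 186.8] 383.0 [0.599 0.152 0.02 ] r 0.618
scene0 [345. 178.] 875.5 [0.546 0.112 0.02 ] r 0.557
scene0 [393.3 144.7] 274.5 [0.522 0.279 0.02 ] r 0.592
scene0 [443.5  36.8] 1394.0 [0.264 0.665 0.02 ] r 0.715
side0 [284.9 327. ] 498.5 [ 0.359 -0.32   0.02 ] r 0.48
side0 [304.2 278.7] 433.0 [ 0.496 -0.256  0.02 ] r 0.558
side0 [252.9 275.6] 419.0 [ 0.407 -0.152  0.02 ] r 0.434
side0 [224.1 196.4] 533.5 [0.538 0.114 0.02 ] r 0.55
side0 [204.  202.2] 299.5 [0.48  0.139 0.02 ] r 0.5
side0 [187.6 170.3] 275.5 [0.528 0.277 0.02 ] r 0.596
side0 [ 55.4 152.7] 801.0 [0.269 0.659 0.02 ] r 0.711
```

View pics/ca.png

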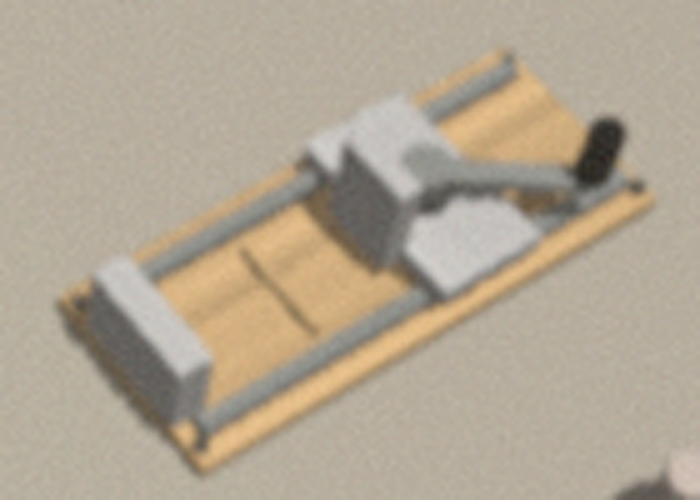

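View pics/cb.png

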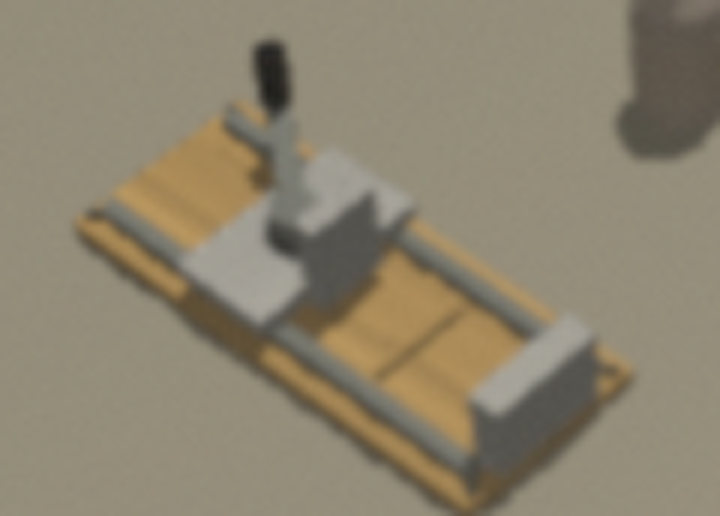

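The crops show the clamp's base corners clearly. Scene crop: (60,302), (203,460), (655,195), (508,50). Side crop: (75,222), (235,103), (632,372), (470,505). The lever is at home. I'll fit the clamp pose and the block's orientation.

```bash
cat >> h.py <<'E'
def fit2(model,P):
    a=np.array(model)[:,:2];b=np.array(P)[:,:2];ac=a.mean(0);bc=b.mean(0)
    H=(a-ac).T@(b-bc); th=np.arctan2(H[0,1]-H[1,0],H[0,0]+H[1,1]); R=np.array([[np.cos(th),-np.sin(th)],[np.sin(th),np.cos(th)]])
    t=bc-R@ac; return t,th,np.linalg.norm(a@R.T+t-b,axis=1)
E
python3 - <<'E'
from h import *
A=lambda q:(np.array(q)+.5)/5-.5+[290,120]
B=lambda q:(np.array(q)+.5)/6-.5+[155,140]
s=load('scene0');d=load('side0')
# model: fence end -y ; right side of scene-> ?
ca=onz(s,A([(60,302),(203,460),(655,195),(508,50)]),.012)
cb=onz(d,B([(470,505),(632,372),(235,103),(75,222)]),.012)
print(ca.round(3));print(cb.round(3))
for c in (ca,cb,(ca+cb)/2):
  M=[(-.06,-.145),(.06,-.145),(.06,.145),(-.06,.145)]
  print(fit2(M,c))
k=onz(s,A([(606,128)]),.087),onz(d,B([(268,45)]),.087);print('knob',k)
for n,im,uv in(('s',s,(200,230)),('d',d,(304,279))):
    hsv=cv2.cvtColor(im['image'],cv2.COLOR_RGB2HSV)
    u,v=uv;print(np.round(im['image'][v-13:v+14:3,u-15:u+16:3].mean(2)).astype(int))
E
```

```text
[[0.493 0.02  0.012]
 [0.604 0.031 0.012]
 [0.588 0.317 0.012]
 [0.474 0.31  0.012]]
[[0.49  0.022 0.012]
 [0.604 0.028 0.012]
 [0.584 0.317 0.012]
 [0.47  0.309 0.012]]
(array([0.53995559, 0.16961482]), np.float64(0.0642296427919679), array([0.00414391, 0.00554373, 0.00282106, 0.00320308]))
(array([0.53708547, 0.16913501]), np.float64(0.06813529779772572), array([0.00399278, 0.00315586, 0.00283024, 0.00253379]))
(array([0.53852053, 0.16937491]), np.float64(0.06618522216899463), array([0.00377056, 0.00409568, 0.00279315, 0.00285558]))
knob (array([[0.57994964, 0.26823155, 0.087     ]]), array([[0.58183869, 0.2724935 , 0.087     ]]))
[[97 97 97 94 95 98 92 92 89 97 96]
 [96 98 93 96 95 95 95 87 93 90 94]
 [98 97 91 97 96 94 93 85 94 72 81]
 [98 99 94 94 99 94 93 90 93 60 88]
 [96 94 93 94 96 94 89 91 86 58 96]
 [96 97 94 98 92 93 88 93 74 67 97]
 [94 95 95 96 93 89 91 94 61 84 96]
 [94 69 80 86 92 88 93 87 54 93 97]
 [96 61 56 53 52 60 64 65 63 97 96]]
[[139 138 140 139 139 138 138 139 137 140 139]
 [139 135 129 131 131 132 132 133 129 138 139]
 [138 124 129 128 127 128 129 128 128 131 139]
 [139 124 131 133 134 133 133 133 132 138 140]
 [138  96 133 137 138 139 139 137 137 137 140]
 [139  91 133 137 137 136 136 136 136 132 140]
 [139 101 108 109 104  95  91  87  87 103 139]
 [140 111  75  77  77  77  78  77  78 111 139]
 [138 121  80  80  79  80  79  92  92 135 140]]
```

```bash
cat >> h.py <<'E'
from scipy.spatial.transform import Rotation as Ro
CL=np.array([.5385,.1694]);CY=.0662
def c2w(x,y,z): return np.array([CL[0]+x*np.cos(CY)-y*np.sin(CY),CL[1]+x*np.sin(CY)+y*np.cos(CY),z])
def plan(p,rpy=None,base=None):
    st=get_state(); R0=Ro.from_euler('xyz',base[1] if base else st['ee_rot']); p0=np.array(base[0]) if base else st['eef_pos']
    R1=R0 if rpy is None else (rpy if isinstance(rpy,Ro) else Ro.from_euler('xyz',rpy)); o=R0.inv().apply(np.array(p)-p0); w=(R0.inv()*R1).as_rotvec()
    print('offset',o.round(4),'twist',w.round(4),'rows>=',np.ceil(max(np.linalg.norm(o)/.0417,np.degrees(np.linalg.norm(w))/7.16)))
E
python3 - <<'E'
from h import *
s=load('wrist0');E=np.array(s['extrinsics']);print(E[:3,:3].round(3))
g=load('side0');print('glue',onz(g,[(268,128)],.13),'saucer',onz(g,[(329,192)],.012))
plan([.545,.09,.24],[np.pi,0,1.637])
E
```

```text
[[ 0.325  0.946 -0.002]
 [ 0.897 -0.308  0.317]
 [ 0.299 -0.105 -0.948]]
glue [[0.75843559 0.14886907 0.13      ]] saucer [[ 0.77777193 -0.09321146  0.012     ]]
offset [-0.4861 -0.3875 -0.0089] twist [-1.2000e-03  9.0000e-04  1.1738e+00] rows>= 15.0
```

Request:
drive_tool:
  commands:
    - {"offset": [-0.453,-0.295,-0.03],"twist": [0,0,1.174],"jaw": 0.3}
    - {"offset": [-0.453,-0.295,-0.03],"twist": [0,0,1.174],"jaw": 0.3}
    - {"offset": [-0.453,-0.295,-0.03],"twist": [0,0,1.174],"jaw": 0.3}
    - {"offset": [-0.453,-0.295,-0.03],"twist": [0,0,1.174],"jaw": 0.3}
    - {"offset": [-0.453,-0.295,-0.03],"twist": [0,0,1.174],"jaw": 0.3}
    - {"offset": [-0.453,-0.295,-0.03],"twist": [0,0,1.174],"jaw": 0.3}
    - {"offset": [-0.453,-0.295,-0.03],"twist": [0,0,1.174],"jaw": 0.3}
    - {"offset": [-0.453,-0.295,-0.03],"twist": [0,0,1.174],"jaw": 0.3}
    - {"offset": [-0.453,-0.295,-0.03],"twist": [0,0,1.174],"jaw": 0.3}
    - {"offset": [-0.453,-0.295,-0.03],"twist": [0,0,1.174],"jaw": 0.3}
    - {"offset": [-0.453,-0.295,-0.03],"twist": [0,0,1.174],"jaw": 0.3}
    - {"offset": [-0.453,-0.295,-0.03],"twist": [0,0,1.174],"jaw": 0.3}
    - {"offset": [-0.453,-0.295,-0.03],"twist": [0,0,1.174],"jaw": 0.3}
    - {"offset": [-0.453,-0.295,-0.03],"twist": [0,0,1.174],"jaw": 0.3}
    - {"offset": [-0.453,-0.295,-0.03],"twist": [0,0,1.174],"jaw": 0.3}
    - {"offset": [-0.453,-0.295,-0.03],"twist": [0,0,1.174],"jaw": 0.3}
    - {"offset": [-0.453,-0.295,-0.03],"twist": [0,0,1.174],"jaw": 0.3}

```text
t: 1.57
eef_pos: [0.5428, 0.1903, 0.2609]
ee_rot: [-3.141, -0.001, 1.639]
wrist_force: [-0.7, 0.2, -0.6]
finger_gap: 0.0259
grasp_force: 0.0
```

```bash
python3 - <<'E'
from h import *
s=snap('wrist','w1');st=get_state();print(st['eef_pos'],st['ee_rot'],st['qpos'],st['finger_gap'])
im=np.clip(s['image']*1.3,0,255).astype('uint8');cv2.imwrite('pics/w1b.png',cv2.resize(im,(784,588))[...,::-1])
E
```

```text
[0.54277822 0.19044913 0.26101131] [-3.14082370e+00 -4.67579734e-04  1.63985386e+00] [-0.73157245  0.15001668  0.39116548  1.61196088 -0.05861027  1.39171108
 -0.26482742] 0.025634533724773617
```

View pics/w1b.png

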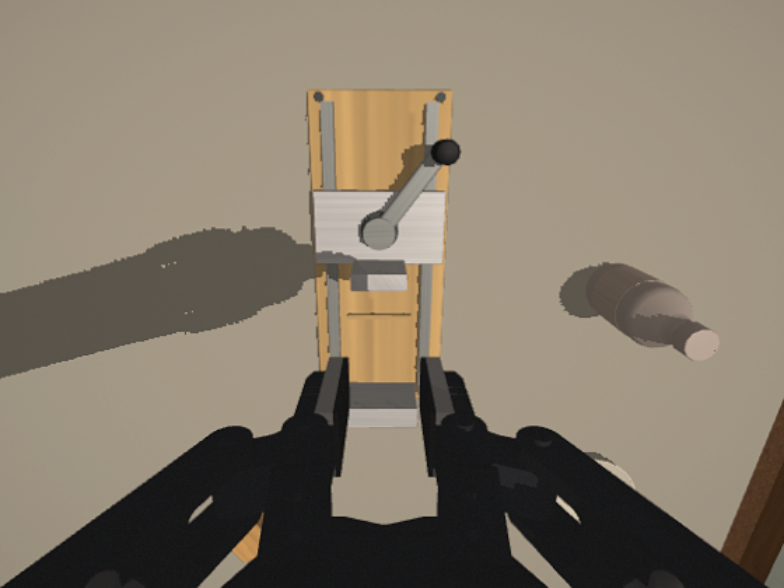

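The wrist view shows the clamp with the camera's y axis along it. Far base corners are at (307,90) and (452,90), the hub at (379,231), the knob at (446,151), the jaw top front edge at y≈290 (352–406), and the fence top front edge at (348..416, 408). All are in 1.4x pixels.

```bash
python3 - <<'E'
from h import *
s=load('w1')
# clamp-frame model (x,y,z) , carriage independent
M=np.array([(-.06,.145,.012),(.06,.145,.012),(-.035,-.125,.06),(.035,-.125,.06),(-.035,-.145,.06),(.035,-.145,.06),(-.03,-.053,.017),(.03,-.053,.017)])
uv=(np.array([(307,90),(452,90),(348,408),(416,408),(348,427),(417,427),(347,314),(411,314)])+.5)/1.4-.5
P=onz(s,uv,M[:,2]);t,th,r=fit2(M,P);print(t,th,r.round(4))
R=np.array([[np.cos(th),-np.sin(th)],[np.sin(th),np.cos(th)]])
Q=onz(s,(np.array([(379,231),(446,150),(352,290),(406,290),(352,275),(406,275)])+.5)/1.4-.5,np.array([.053,.087,.078,.078,.078,.078]))[:,:2]
q=(Q-t)@R
print(q.round(4),'lever cw',np.arctan2(*(q[1]-q[0])),np.linalg.norm(q[1]-q[0]))
E
```

```text
[0.54002003 0.17046585] 0.0745948186464403 [0.0017 0.0021 0.0048 0.0037 0.0042 0.0025 0.0032 0.0027]
[[-0.0006  0.035 ]
 [ 0.0464  0.0972]
 [-0.0218 -0.0066]
 [ 0.0204 -0.0068]
 [-0.0214  0.0056]
 [ 0.0202  0.0054]] lever cw 0.6469669247360607 0.0779951900593374
```

Request:
drive_tool:
  commands:
    - {"offset": [0.077,0.0425,0.1],"twist": [0,0,0],"jaw": 0.5}
    - {"offset": [0.077,0.0425,0.13],"twist": [0,0,0],"jaw": 0.5}
    - {"offset": [0.077,0.0425,0.13],"twist": [0,0,0],"jaw": 0.5}
    - {"offset": [0.077,0.0425,0.13],"twist": [0,0,0],"jaw": 0.5}
    - {"offset": [0.077,0.0425,0.13],"twist": [0,0,0],"jaw": 0.5}
    - {"offset": [0.077,0.0425,0.16],"twist": [0,0,0],"jaw": 0.5}
    - {"offset": [0.077,0.0425,0.18],"twist": [0,0,0],"jaw": 0.5}
    - {"offset": [0.077,0.0425,0.199],"twist": [0,0,0],"jaw": 0.5}
    - {"offset": [0.077,0.0425,0.199],"twist": [0,0,0],"jaw": 0.5}
    - {"offset": [0.077,0.0425,0.199],"twist": [0,0,0],"jaw": 0.5}
    - {"offset": [0.077,0.0425,0.199],"twist": [0,0,0],"jaw": 0.27}
    - {"offset": [0.077,0.0425,0.199],"twist": [0,0,0],"jaw": 0.27}
    - {"offset": [0.077,0.0425,0.199],"twist": [0,0,0],"jaw": 0.27}
    - {"offset": [0.077,0.0425,0.199],"twist": [0,0,0],"jaw": 0.27}
  grip_force: 20

```text
t: 2.78
eef_pos: [0.5818, 0.2686, 0.0638]
ee_rot: [3.14, -0.001, 1.637]
wrist_force: [0.6, -0.5, -0.4]
finger_gap: 0.0231
grasp_force: 0.0
```

```bash
python3 - <<'E'
from h import *
s=snap('wrist','w2');d=snap('scene','s2');e=snap('side','d2')
p=get_state()['eef_pos']
def crop(s,n=75,z=.08,sc=5):
    u,v=proj(s,[[p[0],p[1],z]])[0].astype(int);i=s['image'][max(v-n,0):v+n,max(u-n,0):u+n];i=cv2.resize(i,(390,390),interpolation=2);return np.clip(i*1.5,0,255).astype('uint8')
cv2.imwrite('pics/c2.png',np.hstack([crop(s,100),crop(d,45)])[...,::-1])
E
```

```text
(no output)
```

View pics/c2.png

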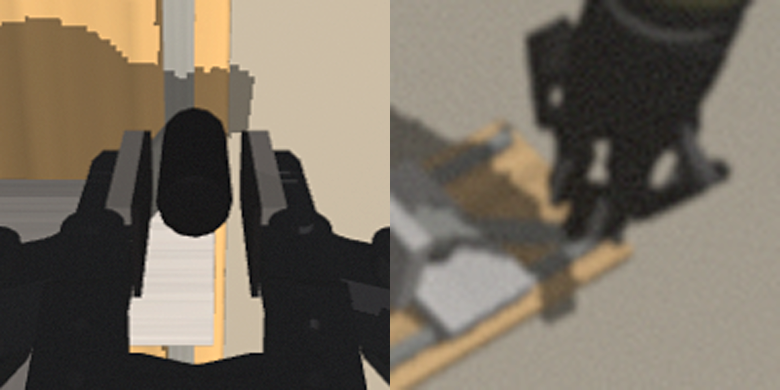

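The knob is caged centrally between the pads. Now I'll sweep the lever open.

Request:
drive_tool:
  commands:
    - {"offset": [0.0065,-0.01,0],"twist": [0,0,0],"jaw": 0.27}
    - {"offset": [0.0114,-0.021,0],"twist": [0,0,0],"jaw": 0.27}
    - {"offset": [0.0147,-0.0325,0],"twist": [0,0,0],"jaw": 0.27}
    - {"offset": [0.0162,-0.0445,0],"twist": [0,0,0],"jaw": 0.27}
    - {"offset": [0.0159,-0.0565,0],"twist": [0,0,0],"jaw": 0.27}
    - {"offset": [0.0138,-0.068,0],"twist": [0,0,0],"jaw": 0.27}
    - {"offset": [0.01,-0.0795,0],"twist": [0,0,0],"jaw": 0.27}
    - {"offset": [0.0045,-0.09,0],"twist": [0,0,0],"jaw": 0.27}
    - {"offset": [-0.0025,-0.1,0],"twist": [0,0,0],"jaw": 0.27}
    - {"offset": [-0.0025,-0.105,0],"twist": [0,0,0],"jaw": 0.27}
    - {"offset": [-0.0025,-0.105,0],"twist": [0,0,0],"jaw": 0.27}
    - {"offset": [-0.0025,-0.105,0],"twist": [0,0,0],"jaw": 0.27}

```text
t: 3.93
eef_pos: [0.4794, 0.2588, 0.063]
ee_rot: [3.135, -0.001, 1.636]
wrist_force: [7.7, 0.1, -5.0]
finger_gap: 0.023
grasp_force: 4.1
```

Request:
drive_tool:
  commands:
    - {"offset": [0,0.005,0],"twist": [0,0,0],"jaw": 0.4}
    - {"offset": [0,0.005,-0.04],"twist": [0,0,0],"jaw": 0.4}
    - {"offset": [0,0.005,-0.08],"twist": [0,0,0],"jaw": 0.4}
    - {"offset": [-0.48,-0.013,-0.177],"twist": [0,0,0],"jaw": 0.4}
    - {"offset": [-0.48,-0.013,-0.177],"twist": [0,0,0],"jaw": 0.4}
    - {"offset": [-0.48,-0.013,-0.177],"twist": [0,0,0],"jaw": 0.4}
    - {"offset": [-0.48,-0.013,-0.177],"twist": [0,0,0],"jaw": 0.4}
    - {"offset": [-0.48,-0.013,-0.177],"twist": [0,0,0],"jaw": 0.4}
    - {"offset": [-0.48,-0.013,-0.177],"twist": [0,0,0],"jaw": 0.4}
    - {"offset": [-0.48,-0.013,-0.177],"twist": [0,0,0],"jaw": 0.4}
    - {"offset": [-0.48,-0.013,-0.177],"twist": [0,0,0],"jaw": 0.4}
    - {"offset": [-0.48,-0.013,-0.177],"twist": [0,0,0],"jaw": 0.4}
    - {"offset": [-0.48,-0.013,-0.177],"twist": [0,0,0],"jaw": 0.4}
    - {"offset": [-0.48,-0.013,-0.177],"twist": [0,0,0],"jaw": 0.4}
    - {"offset": [-0.48,-0.013,-0.177],"twist": [0,0,0],"jaw": 0.4}
    - {"offset": [-0.48,-0.013,-0.177],"twist": [0,0,0],"jaw": 0.4}
    - {"offset": [-0.48,-0.013,-0.177],"twist": [0,0,0],"jaw": 0.4}
    - {"offset": [-0.48,-0.013,-0.177],"twist": [0,0,0],"jaw": 0.4}

```text
t: 5.43
eef_pos: [0.4951, -0.2197, 0.2389]
ee_rot: [-3.141, -0.001, 1.637]
wrist_force: [-0.1, 0.4, 0.2]
finger_gap: 0.0344
grasp_force: 0.0
```

```bash
python3 - <<'E'
from h import *
s=snap('wrist','w3');st=get_state();print(st['eef_pos'],st['ee_rot'],st['qpos'])
e=snap('side','d3')
im=np.clip(s['image']*1.3,0,255).astype('uint8');cv2.imwrite('pics/w3b.png',cv2.resize(im,(784,588))[...,::-1])
E
```

```text
[ 0.49529906 -0.21901828  0.23874846] [-3.14059035e+00 -1.50274301e-03  1.63906073e+00] [-0.36778353  0.09596362  0.79042416  1.73416009 -0.07085112  1.34196297
  0.50480682]
```

View pics/w3b.png

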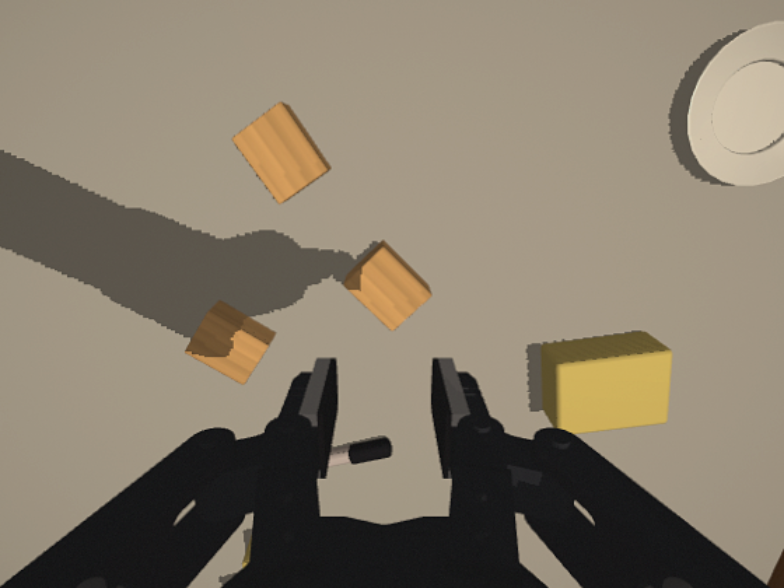

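The target block is at about (388,287) (1.4x pixels). Its clean top corners are (394,330) and (432,293), with a shadow on the left one near (345,287).

```bash
python3 - <<'E'
from h import *
s=load('w3');hsv=cv2.cvtColor(s['image'],cv2.COLOR_RGB2HSV)
m=cv2.inRange(hsv,(3,100,30),(20,255,255));n,l,st,c=cv2.connectedComponentsWithStats(m)
k=l[int(290/1.4),int(395/1.4)];cn=cv2.findContours((l==k).astype('uint8'),0,2)[0][0]
ap=cv2.approxPolyDP(cn,3,True).reshape(-1,2);print((ap*1.4).round())
for z in(.03,0):
  P=onz(s,ap,z)[:,:2];print(z,P.round(4).tolist())
  d=np.roll(P,-1,0)-P;print(np.c_[np.linalg.norm(d,axis=1),np.degrees(np.arctan2(d[:,1],d[:,0]))].round(3).tolist())
i=np.clip(s['image'][160:245,235:320]*1.4,0,255).astype('uint8');i=cv2.resize(i,(595,595),interpolation=2);cv2.imwrite('pics/c3.png',i[...,::-1])
E
```

```text
[[382. 241.]
 [346. 276.]
 [344. 286.]
 [393. 329.]
 [430. 293.]]
0.03 [[0.4924, -0.2127], [0.4641, -0.2443], [0.4633, -0.253], [0.5072, -0.2897], [0.5354, -0.2544]]
[[0.042, -131.915], [0.009, -95.546], [0.057, -39.883], [0.045, 51.363], [0.06, 135.896]]
0 [[0.4927, -0.2191], [0.462, -0.2534], [0.461, -0.2627], [0.5087, -0.3026], [0.5394, -0.2643]]
[[0.046, -131.915], [0.009, -95.546], [0.062, -39.883], [0.049, 51.363], [0.065, 135.896]]
```

View pics/c3.png

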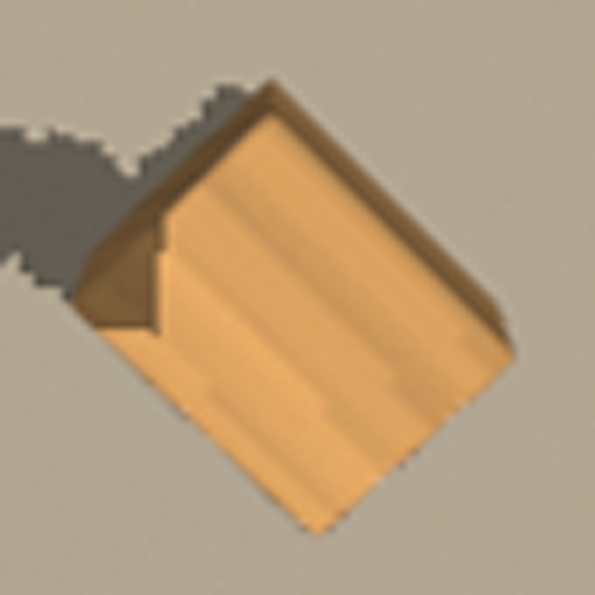

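Crop: the top face corners are (272,110), (515,352), (317,533), (72,298). The length runs from upper left to lower right.

```bash
python3 - <<'E'
from h import *
s=load('w3')
uv=(np.array([(72,298),(317,533),(515,352),(272,110)])+.5)/7-.5+[235,160]
P=onz(s,uv,.03);print(P.round(4));M=[(-.03,-.024),(.03,-.024),(.03,.024),(-.03,.024)]
t,th,r=fit2(M,P);print(t,th,np.degrees(th),r)
L=np.array([np.cos(th),np.sin(th)]);W=np.array([-np.sin(th),np.cos(th)]);print('L',L,'W',W)
E
```

```text
[[ 0.4618 -0.2508  0.03  ]
 [ 0.5059 -0.2907  0.03  ]
 [ 0.5369 -0.2554  0.03  ]
 [ 0.4932 -0.2165  0.03  ]]
[ 0.49944006 -0.25333102] -0.731203247262906 -41.89486003442528 [0.00085377 0.00053938 0.00094556 0.00107168]
L [ 0.74437145 -0.66776578] W [0.66776578 0.74437145]
```

```bash
cat >> h.py <<'E'
def leanR(yaw,a):  # u=(cos yaw,sin yaw); z leans to +u by a
    u=np.array([np.cos(yaw),np.sin(yaw),0]);k=np.array([0,0,1.])
    z=np.sin(a)*u-np.cos(a)*k;x=np.cos(a)*u+np.sin(a)*k
    return Ro.from_matrix(np.c_[x,np.cross(z,x),z])
E
python3 - <<'E'
from h import *
c=np.array([.4994,-.2533,.015]);yaw=-.7312+np.pi/2;R=leanR(yaw,-np.pi/6);z=R.as_matrix()[:,2]
plan(c+z*(.0074-.10),R)
E
```

```text
offset [-0.0027  0.0349  0.1435] twist [ 0.208  -0.4961  0.7818] rows>= 8.0
```

Request:
drive_tool:
  commands:
    - {"offset": [-0.0027,0.035,0.04],"twist": [0.05,-0.125,0.195],"jaw": 0.9}
    - {"offset": [-0.0027,0.035,0.08],"twist": [0.208,-0.496,0.782],"jaw": 0.9}
    - {"offset": [-0.0027,0.035,0.11],"twist": [0.208,-0.496,0.782],"jaw": 0.9}
    - {"offset": [-0.0027,0.035,0.1435],"twist": [0.208,-0.496,0.782],"jaw": 0.9}
    - {"offset": [-0.0027,0.035,0.1435],"twist": [0.208,-0.496,0.782],"jaw": 0.9}
    - {"offset": [-0.0027,0.035,0.1435],"twist": [0.208,-0.496,0.782],"jaw": 0.9}
    - {"offset": [-0.0027,0.035,0.1435],"twist": [0.208,-0.496,0.782],"jaw": 0.9}
    - {"offset": [-0.0027,0.035,0.1435],"twist": [0.208,-0.496,0.782],"jaw": 0.9}
    - {"offset": [-0.0027,0.035,0.1435],"twist": [0.208,-0.496,0.782],"jaw": 0.9}
    - {"offset": [-0.0027,0.035,0.1435],"twist": [0.208,-0.496,0.782],"jaw": 0.9}
    - {"offset": [-0.0027,0.035,0.1435],"twist": [0.208,-0.496,0.782],"jaw": 0.9}
    - {"offset": [-0.0027,0.035,0.1435],"twist": [0.208,-0.496,0.782],"jaw": 0.9}

```text
t: 6.53
eef_pos: [0.5297, -0.2217, 0.0963]
ee_rot: [3.14, 0.522, 0.836]
wrist_force: [-0.4, -0.1, -0.1]
finger_gap: 0.0768
grasp_force: 0.0
```

```bash
python3 - <<'E'
from h import *
c=np.array([.4994,-.2533,.015]);yaw=-.7312+np.pi/2;R=leanR(yaw,-np.pi/6);z=R.as_matrix()[:,2]
plan(c+z*.0074,R);print(get_state()['qpos'].round(2),get_state()['finger_gap'])
s=snap('wrist','w4');print(proj(s,[[c[0]-.03*.744,c[1]+.03*.668,.03],[c[0]+.03*.744,c[1]-.03*.668,.03]]))
cv2.imwrite('pics/w4b.png',cv2.resize(s['image'],(784,588))[...,::-1])
E
```

```text
offset [ 0.0026 -0.0014  0.0997] twist [-0.0005 -0.0016 -0.0035] rows>= 3.0
[-0.55  0.63  0.88  1.65 -0.    1.3  -0.45] 0.07677285139236686
[[233.56116172 222.69366507]
 [312.84375697 222.43098722]]
```

View pics/w4b.png

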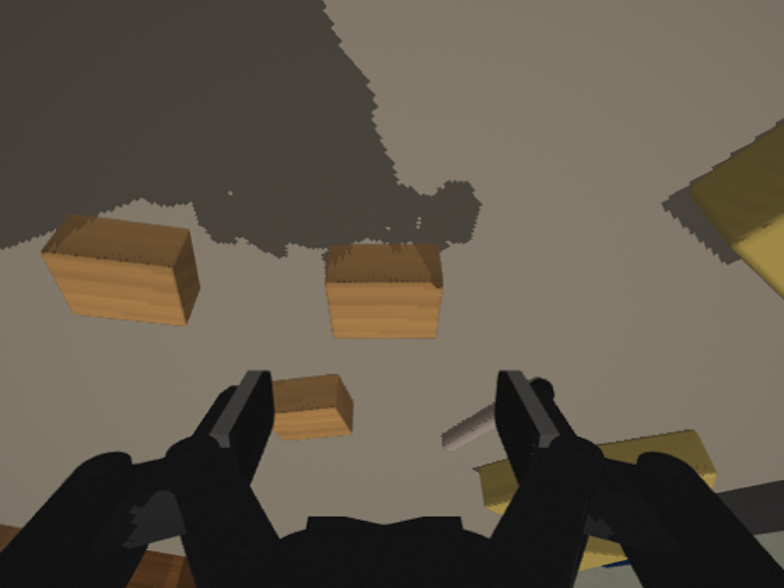

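The block is square between the fingers, centred around (384,290). Approach and grip.

Request:
drive_tool:
  commands:
    - {"offset": [0.0026,-0.0014,0.035],"twist": [0,0,0],"jaw": 0.9}
    - {"offset": [0.0026,-0.0014,0.07],"twist": [0,0,0],"jaw": 0.9}
    - {"offset": [0.0026,-0.0014,0.09],"twist": [0,0,0],"jaw": 0.9}
    - {"offset": [0.0026,-0.0014,0.0995],"twist": [0,0,0],"jaw": 0.9}
    - {"offset": [0.0026,-0.0014,0.0995],"twist": [0,0,0],"jaw": 0.9}
    - {"offset": [0.0026,-0.0014,0.0995],"twist": [0,0,0],"jaw": 0.6}
    - {"offset": [0.0026,-0.0014,0.0995],"twist": [0,0,0],"jaw": 0.6}
    - {"offset": [0.0026,-0.0014,0.0995],"twist": [0,0,0],"jaw": 0.6}
    - {"offset": [0.0026,-0.0014,0.0995],"twist": [0,0,0],"jaw": 0.6}
    - {"offset": [0.0026,-0.0014,0.0995],"twist": [0,0,0],"jaw": 0.6}
    - {"offset": [0.0026,-0.0014,0.0995],"twist": [0,0,0],"jaw": 0.6}
  grip_force: 40

```text
t: 7.5
eef_pos: [0.4998, -0.2553, 0.0098]
ee_rot: [3.137, 0.522, 0.836]
wrist_force: [1.4, 2.0, 7.0]
finger_gap: 0.0595
grasp_force: 44.9
```

Request:
drive_tool:
  commands:
    - {"offset": [-0.015,0,-0.026],"twist": [0,0,0],"jaw": 0.6}
    - {"offset": [-0.033,0,-0.057],"twist": [0,0,0],"jaw": 0.6}
    - {"offset": [-0.05,0,-0.087],"twist": [0,0,0],"jaw": 0.6}
    - {"offset": [-0.07,0,-0.121],"twist": [0,0,0],"jaw": 0.6}
    - {"offset": [-0.07,0,-0.121],"twist": [0,0,0],"jaw": 0.6}
    - {"offset": [-0.07,0,-0.121],"twist": [0,0,0],"jaw": 0.6}

```text
t: 8.0
eef_pos: [0.4989, -0.256, 0.1503]
ee_rot: [3.135, 0.52, 0.834]
wrist_force: [0.1, 0.0, -1.6]
finger_gap: 0.0594
grasp_force: 44.1
```

```bash
python3 - <<'E'
from h import *
R0=leanR(-.7312+np.pi/2,-np.pi/6)
rel=R0.inv().apply(np.array([.4994,-.2533,.015])-np.array([.4998,-.2553,.0098]));rel[1]=0;print('rel',rel)
R=leanR(.07,np.pi/3);b=np.array([.62,-.10,.024])-R.apply(rel);print('final tcp',b)
for p in (b+[0,0,.12],): plan(p,R)
st=get_state();print(st['finger_gap'],st['grasp_force'],st['wrist_force'],st['eef_pos'])
E
```

```text
rel [-0.00154203  0.         -0.00511415]
final tcp [ 0.62518727 -0.0996363   0.02277836]
offset [ 0.1778 -0.011  -0.0932] twist [-0.2153  1.4808  0.8192] rows>= 14.0
0.059360765535806645 44.07190382480621 [ 0.10545118  0.04703173 -1.5827273 ] [ 0.49889144 -0.2559573   0.15025376]
```

Request:
drive_tool:
  commands:
    - {"offset": [0.178,-0.011,-0.093],"twist": [-0.215,1.481,0.819],"jaw": 0.6}
    - {"offset": [0.178,-0.011,-0.093],"twist": [-0.215,1.481,0.819],"jaw": 0.6}
    - {"offset": [0.178,-0.011,-0.093],"twist": [-0.215,1.481,0.819],"jaw": 0.6}
    - {"offset": [0.178,-0.011,-0.093],"twist": [-0.215,1.481,0.819],"jaw": 0.6}
    - {"offset": [0.178,-0.011,-0.093],"twist": [-0.215,1.481,0.819],"jaw": 0.6}
    - {"offset": [0.178,-0.011,-0.093],"twist": [-0.215,1.481,0.819],"jaw": 0.6}
    - {"offset": [0.178,-0.011,-0.093],"twist": [-0.215,1.481,0.819],"jaw": 0.6}
    - {"offset": [0.178,-0.011,-0.093],"twist": [-0.215,1.481,0.819],"jaw": 0.6}
    - {"offset": [0.178,-0.011,-0.093],"twist": [-0.215,1.481,0.819],"jaw": 0.6}
    - {"offset": [0.178,-0.011,-0.093],"twist": [-0.215,1.481,0.819],"jaw": 0.6}
    - {"offset": [0.178,-0.011,-0.093],"twist": [-0.215,1.481,0.819],"jaw": 0.6}
    - {"offset": [0.178,-0.011,-0.093],"twist": [-0.215,1.481,0.819],"jaw": 0.6}
    - {"offset": [0.178,-0.011,-0.093],"twist": [-0.215,1.481,0.819],"jaw": 0.6}
    - {"offset": [0.178,-0.011,-0.093],"twist": [-0.215,1.481,0.819],"jaw": 0.6}
    - {"offset": [0.178,-0.011,-0.093],"twist": [-0.215,1.481,0.819],"jaw": 0.6}
    - {"offset": [0.178,-0.011,-0.093],"twist": [-0.215,1.481,0.819],"jaw": 0.6}
    - {"offset": [0.178,-0.011,-0.093],"twist": [-0.215,1.481,0.819],"jaw": 0.6}
    - {"offset": [0.178,-0.011,-0.093],"twist": [-0.215,1.481,0.819],"jaw": 0.6}
    - {"offset": [0.178,-0.011,-0.093],"twist": [-0.215,1.481,0.819],"jaw": 0.6}

```text
t: 9.58
eef_pos: [0.6337, -0.1113, 0.1728]
ee_rot: [-3.12, -0.953, 0.069]
wrist_force: [-0.1, -0.0, -0.4]
finger_gap: 0.0588
grasp_force: 44.0
```

```bash
python3 - <<'E'
from h import *
R=leanR(.07,np.pi/3);plan([.6252,-.0996,.0235],R);st=get_state();print(st['qpos'].round(2),st['finger_gap'])
E
```

```text
offset [-0.1261 -0.0106  0.0805] twist [-0.0212  0.0946 -0.0015] rows>= 4.0
[-0.99 -0.3   1.24  2.36 -1.56  0.1   0.39] 0.05882863022066659
```

Request:
drive_tool:
  commands:
    - {"offset": [-0.02,0,0.014],"twist": [0,0,0],"jaw": 0.6}
    - {"offset": [-0.045,0,0.03],"twist": [0,0,0],"jaw": 0.6}
    - {"offset": [-0.065,0,0.045],"twist": [0,0,0],"jaw": 0.6}
    - {"offset": [-0.065,0,0.045],"twist": [0,0,0],"jaw": 0.6}
    - {"offset": [-0.065,0,0.045],"twist": [0,0,0],"jaw": 0.6}

```text
t: 10.0
eef_pos: [0.6083, -0.109, 0.1437]
ee_rot: [-3.119, -0.911, 0.072]
wrist_force: [0.3, -0.2, -0.2]
finger_gap: 0.0591
grasp_force: 44.0
```

```bash
python3 - <<'E'
from h import *
R=leanR(.07,np.radians(57));plan([.6252,-.0996,.0235],R);st=get_state();print(st['qpos'].round(2),st['ee_rot'])
E
```

```text
offset [-0.0843 -0.0062  0.0877] twist [-0.0242  0.0835  0.0001] rows>= 3.0
[-0.97 -0.3   1.24  2.4  -1.56  0.1   0.41] [-3.11879681 -0.91137267  0.0717838 ]
```

```bash
python3 - <<'E'
from h import *
rel=np.array([-.0015,0,-.0051]);R=leanR(.07,np.radians(45));b=np.array([.67,-.03,.028])-R.apply(rel);print(b);plan(b+[0,0,.06],R)
E
```

```text
[ 0.67465548 -0.02967358  0.02545442]
offset [-0.002  -0.0723  0.0942] twist [-0.0241 -0.126   0.0026] rows>= 3.0
```

Request:
drive_tool:
  commands:
    - {"offset": [-0.002,-0.072,0.094],"twist": [-0.024,-0.126,0],"jaw": 0.6}
    - {"offset": [-0.002,-0.072,0.094],"twist": [-0.024,-0.126,0],"jaw": 0.6}
    - {"offset": [-0.002,-0.072,0.094],"twist": [-0.024,-0.126,0],"jaw": 0.6}
    - {"offset": [-0.002,-0.072,0.094],"twist": [-0.024,-0.126,0],"jaw": 0.6}
    - {"offset": [-0.002,-0.072,0.094],"twist": [-0.024,-0.126,0],"jaw": 0.6}
    - {"offset": [-0.002,-0.072,0.094],"twist": [-0.024,-0.126,0],"jaw": 0.6}

```text
t: 10.5
eef_pos: [0.6673, -0.0439, 0.1038]
ee_rot: [3.114, -0.788, 0.1]
wrist_force: [0.6, -0.5, -1.1]
finger_gap: 0.0595
grasp_force: 44.0
```

```bash
python3 - <<'E'
from h import *
R=leanR(.07,np.radians(45));plan([.6747,-.0297,.0855],R);st=get_state();print(st['qpos'].round(2),st['ee_rot'])
E
```

```text
offset [-0.0067 -0.0139  0.0187] twist [ 0.0061 -0.0025  0.0214] rows>= 1.0
[-0.55  0.11  0.66  2.26 -1.51  0.17  0.03] [ 3.11403879 -0.7875568   0.10035384]
```

Request:
drive_tool:
  commands:
    - {"offset": [-0.007,-0.014,0.019],"twist": [0,0,0.02],"jaw": 0.6}
    - {"offset": [-0.007,-0.014,0.019],"twist": [0,0,0.02],"jaw": 0.6}
    - {"offset": [-0.017,-0.014,0.029],"twist": [0,0,0.02],"jaw": 0.6}
    - {"offset": [-0.027,-0.014,0.039],"twist": [0,0,0.02],"jaw": 0.6}
    - {"offset": [-0.034,-0.014,0.046],"twist": [0,0,0.02],"jaw": 0.6}
    - {"offset": [-0.04,-0.014,0.052],"twist": [0,0,0.02],"jaw": 0.6}
    - {"offset": [-0.04,-0.014,0.052],"twist": [0,0,0.02],"jaw": 0.6}
    - {"offset": [-0.04,-0.014,0.052],"twist": [0,0,0.02],"jaw": 0.6}

```text
t: 11.17
eef_pos: [0.6782, -0.0396, 0.064]
ee_rot: [-3.136, -0.743, 0.064]
wrist_force: [0.3, -0.3, -1.2]
finger_gap: 0.059
grasp_force: 44.0
```

```bash
python3 - <<'E'
from h import *
R=leanR(.07,np.radians(45));plan([.6747,-.0297,.0255],R);st=get_state();print(st['qpos'].round(2),st['ee_rot'])
E
```

```text
offset [-0.0282 -0.01    0.0265] twist [-0.0008  0.0419 -0.0048] rows>= 1.0
[ 0.07  0.2   0.    2.2  -1.56  0.1   0.08] [-3.13637112 -0.74349113  0.06355221]
```

```bash
python3 - <<'E'
from h import *
rel=np.array([-.0015,0,-.0051]);R=leanR(1.0,np.radians(58));b=np.array([.60,-.10,.025])-R.apply(rel);print(b);plan(b+[0,0,.08],R)
E
```

```text
[ 0.60276631 -0.09569173  0.02356948]
offset [-0.0312  0.0508 -0.0828] twist [ 0.7175  0.2472 -0.6003] rows>= 8.0
```

Request:
drive_tool:
  commands:
    - {"offset": [0,0.0,-0.04],"twist": [0,0,0],"jaw": 0.6}
    - {"offset": [-0.031,0.051,-0.083],"twist": [0.718,0.247,-0.6],"jaw": 0.6}
    - {"offset": [-0.031,0.051,-0.083],"twist": [0.718,0.247,-0.6],"jaw": 0.6}
    - {"offset": [-0.031,0.051,-0.083],"twist": [0.718,0.247,-0.6],"jaw": 0.6}
    - {"offset": [-0.031,0.051,-0.083],"twist": [0.718,0.247,-0.6],"jaw": 0.6}
    - {"offset": [-0.031,0.051,-0.083],"twist": [0.718,0.247,-0.6],"jaw": 0.6}
    - {"offset": [-0.031,0.051,-0.083],"twist": [0.718,0.247,-0.6],"jaw": 0.6}
    - {"offset": [-0.031,0.051,-0.083],"twist": [0.718,0.247,-0.6],"jaw": 0.6}
    - {"offset": [-0.031,0.051,-0.083],"twist": [0.718,0.247,-0.6],"jaw": 0.6}
    - {"offset": [-0.031,0.051,-0.083],"twist": [0.718,0.247,-0.6],"jaw": 0.6}
    - {"offset": [-0.031,0.051,-0.083],"twist": [0.718,0.247,-0.6],"jaw": 0.6}
    - {"offset": [-0.031,0.051,-0.083],"twist": [0.718,0.247,-0.6],"jaw": 0.6}
    - {"offset": [-0.031,0.051,-0.083],"twist": [0.718,0.247,-0.6],"jaw": 0.6}
    - {"offset": [-0.031,0.051,-0.083],"twist": [0.718,0.247,-0.6],"jaw": 0.6}

```text
t: 12.33
eef_pos: [0.6025, -0.0941, 0.1046]
ee_rot: [-3.141, -1.013, 1.001]
wrist_force: [0.3, 0.4, 0.3]
finger_gap: 0.0594
grasp_force: 44.0
```

```bash
python3 - <<'E'
from h import *
R=leanR(1.0,np.radians(58));plan([.6028,-.0957,.0236],R);plan([.6028,-.0957,.1036],R);st=get_state();print(st['qpos'].round(2),st['ee_rot'])
E
```

```text
offset [-0.0694  0.0011  0.0419] twist [-0.0015 -0.0002  0.0007] rows>= 2.0
offset [-0.0015  0.0011 -0.0005] twist [-0.0015 -0.0002  0.0007] rows>= 1.0
[ 0.52  0.46  0.13  1.93 -1.17  1.25  0.77] [-3.14124352 -1.01253404  1.00139954]
```

Request:
drive_tool:
  commands:
    - {"offset": [-0.02,0.001,0.012],"twist": [0,0.035,0],"jaw": 0.6}
    - {"offset": [-0.04,0.001,0.024],"twist": [0,0.035,0],"jaw": 0.6}
    - {"offset": [-0.055,0.001,0.033],"twist": [0,0.035,0],"jaw": 0.6}
    - {"offset": [-0.063,0.001,0.038],"twist": [0,0.035,0],"jaw": 0.6}
    - {"offset": [-0.067,0.001,0.0405],"twist": [0,0.035,0],"jaw": 0.6}
    - {"offset": [-0.07,0.001,0.042],"twist": [0,0.035,0],"jaw": 0.6}
    - {"offset": [-0.07,0.001,0.042],"twist": [0,0.035,0],"jaw": 0.6}
    - {"offset": [-0.07,0.001,0.042],"twist": [0,0.035,0],"jaw": 0.6}

```text
t: 13.0
eef_pos: [0.6035, -0.0973, 0.0236]
ee_rot: [3.139, -1.048, 1.003]
wrist_force: [-0.4, -0.1, -0.1]
finger_gap: 0.0591
grasp_force: 44.0
```

Request:
drive_tool:
  commands:
    - {"offset": [-0.0009,0,0.0005],"twist": [0,0,0],"jaw": 0.6}
    - {"offset": [-0.0017,0,0.001],"twist": [0,0,0],"jaw": 0.6}
    - {"offset": [-0.0017,0,0.001],"twist": [0,0,0],"jaw": 0.6}
    - {"offset": [-0.0017,0,0.001],"twist": [0,0,0],"jaw": 0.6}

```text
t: 13.33
eef_pos: [0.6036, -0.0975, 0.0229]
ee_rot: [3.139, -1.051, 1.003]
wrist_force: [-3.0, -1.9, 6.0]
finger_gap: 0.059
grasp_force: 44.6
```

Request:
drive_tool:
  commands:
    - {"offset": [0,0,0],"twist": [0,0,0],"jaw": 0.75}
    - {"offset": [0,0,0],"twist": [0,0,0],"jaw": 0.8}
    - {"offset": [0,0,0],"twist": [0,0,0],"jaw": 0.9}
    - {"offset": [0,0,0],"twist": [0,0,0],"jaw": 0.9}
    - {"offset": [0,0,0],"twist": [0,0,0],"jaw": 0.9}
    - {"offset": [0,0,-0.03],"twist": [0,0,0],"jaw": 0.9}
    - {"offset": [0,0,-0.07],"twist": [0,0,0],"jaw": 0.9}
    - {"offset": [0.02,0,-0.11],"twist": [0,0,0],"jaw": 0.9}
    - {"offset": [0.05,0,-0.13],"twist": [0,0,0],"jaw": 0.9}
    - {"offset": [0.07,0,-0.15],"twist": [0,0,0],"jaw": 0.9}
    - {"offset": [0.07,0,-0.15],"twist": [0,0,0],"jaw": 0.9}
    - {"offset": [0.07,0,-0.15],"twist": [0,0,0],"jaw": 0.9}

```text
t: 14.33
eef_pos: [0.5522, -0.1783, 0.1577]
ee_rot: [3.134, -1.047, 1.006]
wrist_force: [-0.8, -0.2, -1.7]
finger_gap: 0.0769
grasp_force: 0.0
```

```bash
python3 - <<'E'
from h import *
st=get_state();print(st['eef_pos'],st['ee_rot'],st['qpos'].round(2))
# go to a tool-down view pose with yaw such that tool y along u(1.0): yaw=1.0+pi/2 ; camera offset -.04
R=leanR(1.0+np.pi/2,0);u=np.array([np.cos(1+np.pi/2),np.sin(1+np.pi/2),0])
plan(np.array([.601,-.099,.22])+0.04*u,R)
e=snap('side','d5');g=snap('scene','s5');w=snap('wrist','w5')
for n,s in(('side',e),('scene',g)):
    m=cv2.inRange(cv2.cvtColor(s['image'],cv2.COLOR_RGB2HSV),(3,90,40),(19,255,255))
    for c in cv2.findContours(m,0,2)[0]:
        if cv2.contourArea(c)>150:
            x=onz(s,[c.reshape(-1,2).mean(0)],.024)[0]
            if np.hypot(x[0]-.6,x[1]+.1)<.08:
                print(n,cv2.contourArea(c),x)
    # expected projected bbox standing
    c0=np.array([.601,-.099]);u2=np.array([np.cos(1),np.sin(1)]);l2=np.array([-u2[1],u2[0]])
    P=[[*(c0+a*.015*u2+b*.03*l2),z] for a in(-1,1) for b in(-1,1) for z in(0,.048)]
    q=proj(s,P);h=cv2.convexHull(q.astype('float32'));hm=np.zeros(m.shape,'uint8');cv2.fillConvexPoly(hm,h.astype(int),255)
    print('IoU area',cv2.contourArea(h),((hm>0)&(m>0)).sum(),q.min(0),q.max(0))
E
```

```text
[ 0.55218937 -0.17833312  0.15770836] [ 3.13433407 -1.04702227  1.00627719] [ 0.64  0.44  0.2   1.86 -1.09  1.45  0.77]
offset [ 0.1006 -0.0416  0.0494] twist [ 0.8177 -0.8126 -1.4107] rows>= 15.0
side 173.0 [ 0.61186467 -0.09318746  0.024     ]
IoU area 408.65791550511494 202 [278.27211577 212.14558765] [301.30226319 234.09838448]
scene 349.0 [ 0.59843874 -0.09970521  0.024     ]
IoU area 449.4344279188663 387 [274.5025771  215.52864773] [289.13541499 249.40584547]
```

Request:
drive_tool:
  commands:
    - {"offset": [0.06,-0.01,-0.01],"twist": [0,0,0],"jaw": 0.9}
    - {"offset": [0.1,-0.042,0.049],"twist": [0.818,-0.813,-1.411],"jaw": 0.7}
    - {"offset": [0.1,-0.042,0.049],"twist": [0.818,-0.813,-1.411],"jaw": 0.7}
    - {"offset": [0.1,-0.042,0.049],"twist": [0.818,-0.813,-1.411],"jaw": 0.7}
    - {"offset": [0.1,-0.042,0.049],"twist": [0.818,-0.813,-1.411],"jaw": 0.7}
    - {"offset": [0.1,-0.042,0.049],"twist": [0.818,-0.813,-1.411],"jaw": 0.7}
    - {"offset": [0.1,-0.042,0.049],"twist": [0.818,-0.813,-1.411],"jaw": 0.7}
    - {"offset": [0.1,-0.042,0.049],"twist": [0.818,-0.813,-1.411],"jaw": 0.7}
    - {"offset": [0.1,-0.042,0.049],"twist": [0.818,-0.813,-1.411],"jaw": 0.7}
    - {"offset": [0.1,-0.042,0.049],"twist": [0.818,-0.813,-1.411],"jaw": 0.7}
    - {"offset": [0.1,-0.042,0.049],"twist": [0.818,-0.813,-1.411],"jaw": 0.7}
    - {"offset": [0.1,-0.042,0.049],"twist": [0.818,-0.813,-1.411],"jaw": 0.7}
    - {"offset": [0.1,-0.042,0.049],"twist": [0.818,-0.813,-1.411],"jaw": 0.7}
    - {"offset": [0.1,-0.042,0.049],"twist": [0.818,-0.813,-1.411],"jaw": 0.7}
    - {"offset": [0.1,-0.042,0.049],"twist": [0.818,-0.813,-1.411],"jaw": 0.7}
    - {"offset": [0.1,-0.042,0.049],"twist": [0.818,-0.813,-1.411],"jaw": 0.7}
    - {"offset": [0.1,-0.042,0.049],"twist": [0.818,-0.813,-1.411],"jaw": 0.7}
    - {"offset": [0.1,-0.042,0.049],"twist": [0.818,-0.813,-1.411],"jaw": 0.7}
    - {"offset": [0.1,-0.042,0.049],"twist": [0.818,-0.813,-1.411],"jaw": 0.7}

```text
t: 16.07
eef_pos: [0.5657, -0.0774, 0.2171]
ee_rot: [3.142, -0.006, 2.57]
wrist_force: [0.2, -0.0, -1.2]
finger_gap: 0.0598
grasp_force: 0.0
```

```bash
python3 - <<'E'
from h import *
s=snap('wrist','w6');st=get_state();print(st['eef_pos'],st['ee_rot'],st['qpos'].round(2))
hsv=cv2.cvtColor(s['image'],cv2.COLOR_RGB2HSV);m=cv2.inRange(hsv,(3,100,110),(20,255,255))
for c in cv2.findContours(m,0,2)[0]:
    if cv2.contourArea(c)<300: continue
    ap=cv2.approxPolyDP(c,3,True).reshape(-1,2);print(cv2.contourArea(c),ap.tolist());P=onz(s,ap,.048)[:,:2];print(P.round(4).tolist())
    d=np.roll(P,-1,0)-P;print(np.c_[np.linalg.norm(d,axis=1),np.arctan2(d[:,1],d[:,0])].round(3).tolist())
    print(m.shape,'V mean',[hsv[...,2][m>0].mean()])
E
```

```text
[ 0.56579695 -0.07798759  0.21728282] [ 3.14152311 -0.00580736  2.56887379] [ 0.12  0.17 -0.03  1.67  0.    1.31  1.09]
1351.5 [[261, 200], [259, 251], [285, 251], [286, 201]]
[[0.5687, -0.0959], [0.6161, -0.13], [0.6315, -0.1061], [0.5837, -0.0747]]
[[0.058, -0.623], [0.028, 0.999], [0.057, 2.562], [0.026, -2.185]]
(420, 560) V mean [np.float64(145.5409359155515)]
1090.0 [[507, 69], [503, 64], [379, 148], [378, 154], [373, 154], [373, 147], [365, 144], [378, 158]]
[[0.5863, 0.1637], [0.5802, 0.1621], [0.5871, 0.0314], [0.5918, 0.0279], [0.5891, 0.0237], [0.583, 0.0269], [0.5761, 0.0216], [0.5954, 0.0261]]
[[0.006, -2.878], [0.131, -1.519], [0.006, -0.638], [0.005, -2.142], [0.007, 2.666], [0.009, -2.486], [0.02, 0.229], [0.138, 1.637]]
(420, 560) V mean [np.float64(145.5409359155515)]
8110.5 [[445, 0], [342, 74], [358, 72], [390, 125], [489, 56], [485, 46], [474, 46], [460, 30]]
[[0.5043, 0.1376], [0.5082, 0.0335], [0.5146, 0.0467], [0.5731, 0.0504], [0.567, 0.1536], [0.5572, 0.1536], [0.5518, 0.1451], [0.533, 0.1395]]
[[0.104, -1.533], [0.015, 1.116], [0.059, 0.062], [0.103, 1.63], [0.01, -3.138], [0.01, -2.137], [0.02, -2.85], [0.029, -3.076]]
(420, 560) V mean [np.float64(145.5409359155515)]
930.5 [[419, 0], [402, 0], [318, 65], [319, 72]]
[[0.4922, 0.1185], [0.4842, 0.1061], [0.4897, 0.0188], [0.4953, 0.0166]]
[[0.015, -2.138], [0.087, -1.509], [0.006, -0.377], [0.102, 1.601]]
(420, 560) V mean [np.float64(145.5409359155515)]
```

The top face measures 58x28 mm at height 48, so the block stands on edge at (0.600,-0.102) with its length at -0.60 rad.

```bash
python3 - <<'E'
from h import *
plan([.600,-.1015,.015],[np.pi,0,2.545])
E
```

```text
offset [-0.0427 -0.0012  0.202 ] twist [ 0.     -0.0058  0.0239] rows>= 5.0
```

Request:
drive_tool:
  commands:
    - {"offset": [-0.043,-0.0012,0.02],"twist": [0,-0.006,0.024],"jaw": 0.7}
    - {"offset": [-0.043,-0.0012,0.055],"twist": [0,-0.006,0.024],"jaw": 0.7}
    - {"offset": [-0.043,-0.0012,0.095],"twist": [0,-0.006,0.024],"jaw": 0.7}
    - {"offset": [-0.043,-0.0012,0.13],"twist": [0,-0.006,0.024],"jaw": 0.7}
    - {"offset": [-0.043,-0.0012,0.16],"twist": [0,-0.006,0.024],"jaw": 0.7}
    - {"offset": [-0.043,-0.0012,0.185],"twist": [0,-0.006,0.024],"jaw": 0.7}
    - {"offset": [-0.043,-0.0012,0.2],"twist": [0,-0.006,0.024],"jaw": 0.7}
    - {"offset": [-0.043,-0.0012,0.2],"twist": [0,-0.006,0.024],"jaw": 0.7}
    - {"offset": [-0.043,-0.0012,0.2],"twist": [0,-0.006,0.024],"jaw": 0.3}
    - {"offset": [-0.043,-0.0012,0.2],"twist": [0,-0.006,0.024],"jaw": 0.3}
    - {"offset": [-0.043,-0.0012,0.2],"twist": [0,-0.006,0.024],"jaw": 0.3}
    - {"offset": [-0.043,-0.0012,0.2],"twist": [0,-0.006,0.024],"jaw": 0.3}
    - {"offset": [-0.043,-0.0012,0.2],"twist": [0,-0.006,0.024],"jaw": 0.3}
    - {"offset": [-0.043,-0.0012,0.2],"twist": [0,-0.006,0.024],"jaw": 0.3}
    - {"offset": [-0.043,-0.0012,0.2],"twist": [0,-0.006,0.024],"jaw": 0.3}
  grip_force: 40

```text
t: 17.37
eef_pos: [0.6025, -0.1008, 0.0198]
ee_rot: [3.14, 0.005, 2.548]
wrist_force: [-1.3, -1.2, 5.4]
finger_gap: 0.0296
grasp_force: 40.4
```

Request:
drive_tool:
  commands:
    - {"offset": [0,0,-0.03],"twist": [0,0,0],"jaw": 0.3}
    - {"offset": [0,0,-0.07],"twist": [0,0,0],"jaw": 0.3}
    - {"offset": [0,0,-0.11],"twist": [0,0,0],"jaw": 0.3}
    - {"offset": [0,0,-0.15],"twist": [0,0,0],"jaw": 0.3}
    - {"offset": [0,0,-0.18],"twist": [0,0,0],"jaw": 0.3}
    - {"offset": [0,0,-0.18],"twist": [0,0,0],"jaw": 0.3}
    - {"offset": [0,0,-0.18],"twist": [0,0,0],"jaw": 0.3}

```text
t: 17.95
eef_pos: [0.602, -0.1002, 0.2007]
ee_rot: [3.139, 0.006, 2.548]
wrist_force: [0.5, -0.4, -0.7]
finger_gap: 0.0297
grasp_force: 39.7
```

```bash
python3 - <<'E'
from h import *
s=load('w1')
uv=(np.array([(348,408),(416,408),(348,427),(417,427)])+.5)/1.4-.5
print(onz(s,uv,.06).round(4))
A=lambda q:(np.array(q)+.5)/5-.5+[290,120]
B=lambda q:(np.array(q)+.5)/6-.5+[155,140]
# fence top front corners scene crop, side crop
print(onz(load('scene0'),A([(125,257),(212,352),(93,275),(185,373)]),.06).round(4)) 
print(onz(load('side0'),B([(472,388),(575,312),(497,413),(598,337)]),.06).round(4))
c=c2w(-.035,-.125,.06),c2w(.035,-.125,.06);print(c)
st=get_state();print(st['eef_pos'],st['ee_rot'],st['finger_gap'])
plan(c2w(0,-.0917,.2),[np.pi,0,1.641])
E
```

```text
[[0.5192 0.0436 0.06  ]
 [0.5806 0.0478 0.06  ]
 [0.5201 0.0233 0.06  ]
 [0.5834 0.0277 0.06  ]]
[[0.5139 0.0412 0.06  ]
 [0.5794 0.0472 0.06  ]
 [0.5152 0.0225 0.06  ]
 [0.5828 0.0301 0.06  ]]
[[0.5159 0.0443 0.06  ]
 [0.5836 0.0447 0.06  ]
 [0.5139 0.0243 0.06  ]
 [0.5804 0.025  0.06  ]]
(array([0.51184562, 0.04235849, 0.06      ]), array([0.58169229, 0.04698911, 0.06      ]))
[ 0.6020197  -0.10022967  0.20069136] [3.13875366 0.00635576 2.54815866] 0.029727390970471217
offset [1.472e-01 1.155e-01 1.000e-04] twist [0.0055 0.0046 0.9072] rows>= 8.0
```

Request:
drive_tool:
  commands:
    - {"offset": [0.147,0.117,0],"twist": [0.0055,0.0046,0.907],"jaw": 0.3}
    - {"offset": [0.147,0.117,0],"twist": [0.0055,0.0046,0.907],"jaw": 0.3}
    - {"offset": [0.147,0.117,0],"twist": [0.0055,0.0046,0.907],"jaw": 0.3}
    - {"offset": [0.147,0.117,0],"twist": [0.0055,0.0046,0.907],"jaw": 0.3}
    - {"offset": [0.147,0.117,0],"twist": [0.0055,0.0046,0.907],"jaw": 0.3}
    - {"offset": [0.147,0.117,0],"twist": [0.0055,0.0046,0.907],"jaw": 0.3}
    - {"offset": [0.147,0.117,0],"twist": [0.0055,0.0046,0.907],"jaw": 0.3}
    - {"offset": [0.147,0.117,0],"twist": [0.0055,0.0046,0.907],"jaw": 0.3}
    - {"offset": [0.147,0.117,0],"twist": [0.0055,0.0046,0.907],"jaw": 0.3}
    - {"offset": [0.147,0.117,0],"twist": [0.0055,0.0046,0.907],"jaw": 0.3}
    - {"offset": [0.147,0.117,0],"twist": [0.0055,0.0046,0.907],"jaw": 0.3}
    - {"offset": [0.147,0.117,0],"twist": [0.0055,0.0046,0.907],"jaw": 0.3}
    - {"offset": [0.147,0.117,0],"twist": [0.0055,0.0046,0.907],"jaw": 0.3}

```text
t: 19.03
eef_pos: [0.5443, 0.0788, 0.1975]
ee_rot: [-3.136, -0.001, 1.641]
wrist_force: [0.1, 0.1, 0.0]
finger_gap: 0.0295
grasp_force: 39.7
```

```bash
python3 - <<'E'
from h import *
s=snap('wrist','w7');st=get_state();print(st['eef_pos'],st['ee_rot']);plan(c2w(.0013,-.0917,.1),[np.pi,0,1.641])
cv2.imwrite('pics/w7b.png',np.clip(cv2.resize(s['image'],(784,588))*1.4,0,255).astype('uint8')[...,::-1])
E
```

```text
[0.5443582  0.07878938 0.1976765 ] [-3.13668530e+00 -8.07928043e-04  1.64132160e+00]
offset [-0.001   0.0019  0.0977] twist [-0.0049 -0.0008  0.0003] rows>= 3.0
```

View pics/w7b.png

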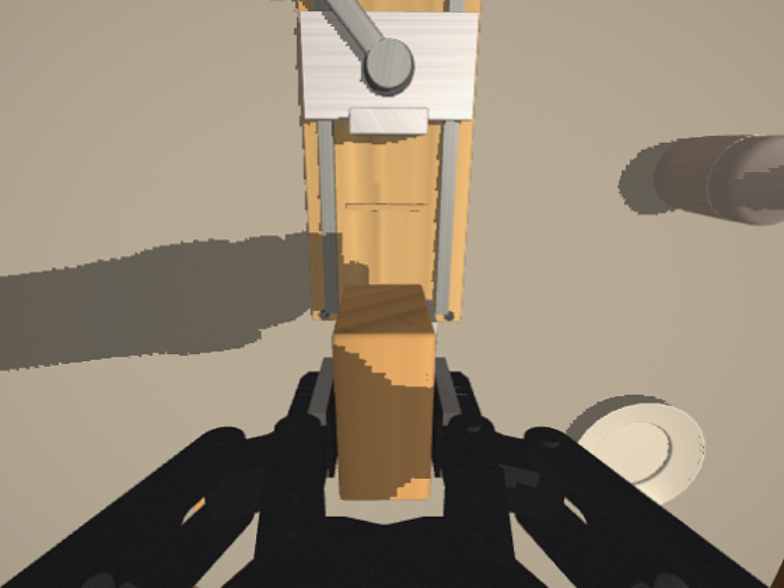

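The block is held upright, with its length along the slide and laterally centred on the rails (386 vs 384). The block's far top edge is at row 332, the strip at row 206 and the jaw top's front edge at row 134. One numeric check of its position before lowering.

```bash
python3 - <<'E'
from h import *
s=load('w7');f=lambda q:(np.array(q)+.5)/1.4-.5
P=onz(s,f([(333,333),(434,333),(342,498),(430,498),(346,206),(428,206),(350,134),(427,134)]),np.array([.2257]*4+[.017]*2+[.078]*2))
CLn=np.array([.5395,.170]);th=.07;R=np.array([[np.cos(th),-np.sin(th)],[np.sin(th),np.cos(th)]])
print(((P[:,:2]-CLn)@R).round(4)); print((get_state()['eef_pos'][:2]-CLn)@R)
E
```

```text
[[-0.0166 -0.0605]
 [ 0.012  -0.0604]
 [-0.0159 -0.1193]
 [ 0.0129 -0.1192]
 [-0.0309 -0.0524]
 [ 0.0288 -0.0523]
 [-0.0221 -0.0041]
 [ 0.0212 -0.0041]]
[-0.00153323 -0.09132704]
```

Request:
drive_tool:
  commands:
    - {"offset": [0,0.001,0.035],"twist": [-0.004,0,0],"jaw": 0.3}
    - {"offset": [0,0.001,0.07],"twist": [-0.004,0,0],"jaw": 0.3}
    - {"offset": [0,0.001,0.1],"twist": [-0.004,0,0],"jaw": 0.3}
    - {"offset": [0,0.001,0.125],"twist": [-0.004,0,0],"jaw": 0.3}
    - {"offset": [0,0.001,0.145],"twist": [-0.004,0,0],"jaw": 0.3}
    - {"offset": [0,0.001,0.157],"twist": [-0.004,0,0],"jaw": 0.3}
    - {"offset": [0,0.001,0.163],"twist": [-0.004,0,0],"jaw": 0.3}
    - {"offset": [0,0.001,0.163],"twist": [-0.004,0,0],"jaw": 0.3}
    - {"offset": [0,0.001,0.163],"twist": [-0.004,0,0],"jaw": 0.3}

```text
t: 19.83
eef_pos: [0.5455, 0.0792, 0.0357]
ee_rot: [3.141, -0.001, 1.641]
wrist_force: [0.0, -0.6, -1.1]
finger_gap: 0.0292
grasp_force: 39.7
```

Request:
drive_tool:
  commands:
    - {"offset": [0,0,0.0015],"twist": [0,0,0],"jaw": 0.3}
    - {"offset": [0,0,0.003],"twist": [0,0,0],"jaw": 0.3}
    - {"offset": [0,0,0.0045],"twist": [0,0,0],"jaw": 0.3}
    - {"offset": [0,0,0.0045],"twist": [0,0,0],"jaw": 0.3}

```text
t: 20.17
eef_pos: [0.5457, 0.0794, 0.0319]
ee_rot: [3.14, -0.001, 1.641]
wrist_force: [-1.3, 0.9, 5.3]
finger_gap: 0.0293
grasp_force: 40.3
```

Request:
drive_tool:
  commands:
    - {"offset": [0,0,0],"twist": [0,0,0],"jaw": 0.45}
    - {"offset": [0,0,0],"twist": [0,0,0],"jaw": 0.45}
    - {"offset": [0,0,0],"twist": [0,0,0],"jaw": 0.45}
    - {"offset": [0,0,-0.02],"twist": [0,0,0],"jaw": 0.45}
    - {"offset": [0,0,-0.06],"twist": [0,0,0],"jaw": 0.45}
    - {"offset": [0,0,-0.1],"twist": [0,0,0],"jaw": 0.45}
    - {"offset": [0,0,-0.13],"twist": [0,0,0],"jaw": 0.45}
    - {"offset": [0.187,-0.052,-0.13],"twist": [0,0,0],"jaw": 0.45}
    - {"offset": [0.187,-0.052,-0.13],"twist": [0,0,0],"jaw": 0.45}
    - {"offset": [0.187,-0.052,-0.13],"twist": [0,0,0],"jaw": 0.45}
    - {"offset": [0.187,-0.052,-0.13],"twist": [0,0,0],"jaw": 0.45}
    - {"offset": [0.187,-0.052,-0.13],"twist": [0,0,0],"jaw": 0.45}
    - {"offset": [0.187,-0.052,-0.13],"twist": [0,0,0],"jaw": 0.45}
    - {"offset": [0.187,-0.052,-0.13],"twist": [0,0,0],"jaw": 0.45}

```text
t: 21.33
eef_pos: [0.4786, 0.264, 0.1604]
ee_rot: [-3.141, -0.001, 1.646]
wrist_force: [0.2, -0.5, -0.2]
finger_gap: 0.0379
grasp_force: 0.0
```

```bash
python3 - <<'E'
from h import *
st=get_state();CLn=np.array([.5395,.170]);th=.07;R=np.array([[np.cos(th),-np.sin(th)],[np.sin(th),np.cos(th)]])
print((st['eef_pos'][:2]-CLn)@R,st['eef_pos'][2],st['ee_rot'])
w=snap('wrist','w8');s=snap('scene','s8');d=snap('side','d8')
def cl(s,uv,z): return ((onz(s,uv,z)[:,:2]-CLn)@R).round(4)
# knob dark blob near expected, wrist
k=proj(w,[[*(CLn+R@np.array([-.0515,.0957])),.087]])[0];print('expected knob px',k)
g=w['image'].max(2);m=(g<45).astype('uint8');n,l,stt,c=cv2.connectedComponentsWithStats(m)
u,v=k.astype(int);
for i in range(1,n):
    if stt[i,4]>100: print(stt[i],c[i],cl(w,[c[i]],.087))
# block: scene & side orange area vs expected standing block
for nme,i in(('scene',s),('side',d)):
    P=[[*(CLn+R@np.array([a*.015,-.09+b*.03])),z] for a in(-1,1) for b in(-1,1) for z in(.06,)]
    print(nme,proj(i,P).round(1).tolist())
    h=cv2.convexHull(proj(i,P).astype('float32'));hm=np.zeros(g.shape,'uint8');cv2.fillConvexPoly(hm,h.astype(int),1);print(i['image'][hm>0].mean(0),i['image'][hm>0].std(0))
E
```

```text
[-0.05419257  0.09798727] 0.16041305392996336 [-3.14069563e+00 -9.51972342e-04  1.64572016e+00]
expected knob px [278.79281674 222.88763788]
[267 197  23  33 634] [278.15299685 213.38328076] [[-0.052   0.1031]]
[    0   257   550   163 40083] [274.12648754 367.71127411] [[-0.0543 -0.0404]]
scene [[321.8, 175.3], [341.9, 163.8], [329.6, 184.1], [349.8, 172.3]]
[114.58169935  91.26797386  65.57189542] [15.55408627  9.71657605  4.7199058 ]
side [[236.5, 200.1], [221.8, 190.0], [243.6, 194.2], [228.9, 184.2]]
[176.07821229 137.55307263  85.70949721] [15.1282977   8.99293509  8.82065056]
```

Request:
drive_tool:
  commands:
    - {"offset": [0,0.002,0.035],"twist": [0,0,0],"jaw": 0.45}
    - {"offset": [0,0.002,0.065],"twist": [0,0,0],"jaw": 0.45}
    - {"offset": [0,0.002,0.085],"twist": [0,0,0],"jaw": 0.45}
    - {"offset": [0,0.002,0.097],"twist": [0,0,0],"jaw": 0.45}
    - {"offset": [0,0.002,0.097],"twist": [0,0,0],"jaw": 0.45}
    - {"offset": [0,0.002,0.097],"twist": [0,0,0],"jaw": 0.1}
    - {"offset": [0,0.002,0.097],"twist": [0,0,0],"jaw": 0.1}
    - {"offset": [0,0.002,0.097],"twist": [0,0,0],"jaw": 0.1}
    - {"offset": [0,0.002,0.097],"twist": [0,0,0],"jaw": 0.1}
    - {"offset": [0,0.002,0.097],"twist": [0,0,0],"jaw": 0.1}
  grip_force: 40

```text
t: 22.32
eef_pos: [0.4826, 0.2623, 0.0649]
ee_rot: [3.14, -0.001, 1.641]
wrist_force: [0.0, -1.2, 1.8]
finger_gap: 0.0167
grasp_force: 39.4
```

Request:
drive_tool:
  commands:
    - {"offset": [-0.004,0,0],"twist": [0,0,0],"jaw": 0.1}
    - {"offset": [-0.01,0,0],"twist": [0,0,0],"jaw": 0.1}
    - {"offset": [-0.016,0,0],"twist": [0,0,0],"jaw": 0.1}
    - {"offset": [-0.022,0,0],"twist": [0,0,0],"jaw": 0.1}
    - {"offset": [-0.028,0,0],"twist": [0,0,0],"jaw": 0.1}
    - {"offset": [-0.034,0,0],"twist": [0,0,0],"jaw": 0.1}
    - {"offset": [-0.04,0,0],"twist": [0,0,0],"jaw": 0.1}
    - {"offset": [-0.045,0,0],"twist": [0,0,0],"jaw": 0.1}
    - {"offset": [-0.048,0,0],"twist": [0,0,0],"jaw": 0.1}
    - {"offset": [-0.05,0,0],"twist": [0,0,0],"jaw": 0.1}
    - {"offset": [-0.05,0,0],"twist": [0,0,0],"jaw": 0.1}

```text
t: 23.23
eef_pos: [0.4853, 0.2133, 0.0648]
ee_rot: [3.141, -0.003, 1.642]
wrist_force: [-3.1, 2.8, 5.8]
finger_gap: 0.0163
grasp_force: 40.0
```

Request:
drive_tool:
  commands:
    - {"offset": [-0.002,0,0],"twist": [0,0,0],"jaw": 0.1}
    - {"offset": [-0.004,0,0],"twist": [0,0,0],"jaw": 0.1}
    - {"offset": [-0.006,0,0],"twist": [0,0,0],"jaw": 0.1}
    - {"offset": [-0.008,0,0],"twist": [0,0,0],"jaw": 0.1}
    - {"offset": [-0.009,0,0],"twist": [0,0,0],"jaw": 0.1}
    - {"offset": [-0.009,0,0],"twist": [0,0,0],"jaw": 0.1}

```text
t: 23.73
eef_pos: [0.4858, 0.2048, 0.0648]
ee_rot: [3.141, -0.003, 1.642]
wrist_force: [-2.9, 3.4, 6.2]
finger_gap: 0.0164
grasp_force: 39.9
```

Request:
drive_tool:
  commands:
    - {"offset": [-0.001,0,0],"twist": [0,0,0],"jaw": 0.1}
    - {"offset": [-0.002,0,0],"twist": [0,0,0],"jaw": 0.1}
    - {"offset": [-0.003,0,0],"twist": [0,0,0],"jaw": 0.1}
    - {"offset": [-0.003,0,0],"twist": [0,0,0],"jaw": 0.1}

```text
t: 24.07
eef_pos: [0.486, 0.202, 0.0648]
ee_rot: [3.141, -0.003, 1.642]
wrist_force: [-3.5, 2.8, 6.7]
finger_gap: 0.0163
grasp_force: 39.9
```

```bash
python3 - <<'E'
from h import *
CLn=np.array([.5395,.170]);th=.07;R=np.array([[np.cos(th),-np.sin(th)],[np.sin(th),np.cos(th)]])
for n,f in(('side','d9'),('scene','s9')):
    s=snap(n,f)
    # brightness/saturation profile along clamp y at z=.06, x=0 (fence top..block top), z .078 for jaw
    for x in(-.008,0,.008):
        ys=np.arange(-.15,.02,.003);q=proj(s,[[*(CLn+R@np.array([x,y])),.06] for y in ys])
        hsv=cv2.cvtColor(s['image'],cv2.COLOR_RGB2HSV);v=cv2.remap(hsv,q[:,0].astype('float32'),q[:,1].astype('float32'),cv2.INTER_LINEAR)[:,0,1]
        print(n,x,' '.join(map(str,v)))
E
```

```text
side -0.008 21 19 19 18 17 19 19 28 54 102 130 139 140 138 139 138 138 138 139 139 140 139 140 140 140 141 139 137 124 93 51 27 21 20 19 19 19 19 18 17 19 20 20 20 23 34 62 96 115 122 123 123 124 124 124 123 125
side 0 20 19 19 19 17 17 19 25 50 98 131 139 142 141 142 140 140 141 141 140 140 139 139 140 139 140 140 136 124 87 45 25 20 20 19 19 19 19 18 18 19 20 21 21 26 40 69 97 116 123 124 124 124 123 124 125 123
side 0.008 20 20 20 20 20 19 18 22 44 85 119 132 131 135 133 132 128 132 130 131 130 134 133 135 135 135 134 133 121 96 50 24 21 19 19 19 18 17 19 19 17 18 19 19 19 23 34 56 80 89 96 96 101 100 102 93 95
scene -0.008 14 10 10 9 9 8 8 10 37 92 114 116 114 115 112 116 115 115 115 115 117 115 115 113 115 115 115 115 103 57 23 13 11 12 11 10 9 9 9 10 10 11 11 9 9 11 10 15 37 66 87 95 98 101 101 102 102
scene 0 16 10 11 10 9 10 10 13 41 99 117 115 116 115 115 113 113 114 114 113 114 115 114 116 117 114 115 116 105 65 18 10 10 10 8 8 11 14 10 13 12 11 7 9 11 12 24 60 92 101 100 100 101 100 100 100 100
scene 0.008 17 10 8 8 9 11 8 12 49 101 116 117 116 115 115 115 115 113 113 117 114 114 115 117 116 116 114 114 105 74 21 6 8 9 11 8 7 11 10 11 9 9 13 11 9 11 24 60 90 100 101 100 101 100 102 100 100
```

Request:
drive_tool:
  commands:
    - {"offset": [-0.001,0,0],"twist": [0,0,0],"jaw": 0.1}
    - {"offset": [-0.002,0,0],"twist": [0,0,0],"jaw": 0.1}
    - {"offset": [-0.002,0,0],"twist": [0,0,0],"jaw": 0.1}
    - {"offset": [-0.002,0,0],"twist": [0,0,0],"jaw": 0.1}

```text
t: 24.5
eef_pos: [0.486, 0.2009, 0.0648]
ee_rot: [3.141, -0.004, 1.643]
wrist_force: [-3.3, 5.8, 6.4]
finger_gap: 0.0165
grasp_force: 39.8
```

Request:
drive_tool:
  commands:
    - {"offset": [-0.0015,0,0],"twist": [0,0,0],"jaw": 0.1}
    - {"offset": [-0.003,0,0],"twist": [0,0,0],"jaw": 0.1}
    - {"offset": [-0.003,0,0],"twist": [0,0,0],"jaw": 0.1}
    - {"offset": [-0.003,0,0],"twist": [0,0,0],"jaw": 0.1}

```text
t: 24.83
eef_pos: [0.486, 0.2008, 0.0649]
ee_rot: [3.14, -0.008, 1.644]
wrist_force: [-2.6, 11.1, 4.6]
finger_gap: 0.0166
grasp_force: 39.6
```

Stalled at 11 N, so the jaw is snug. I'll ease the grip into a cage and swing the lever home.

Request:
drive_tool:
  commands:
    - {"offset": [0.003,0,0],"twist": [0,0,0],"jaw": 0.26}
    - {"offset": [0.003,0,0],"twist": [0,0,0],"jaw": 0.26}
    - {"offset": [0.003,0.002,0],"twist": [0,0,0],"jaw": 0.26}
    - {"offset": [0.008,0.012,0],"twist": [0,0,0],"jaw": 0.26}
    - {"offset": [0.0125,0.0225,0],"twist": [0,0,0],"jaw": 0.26}
    - {"offset": [0.016,0.034,0],"twist": [0,0,0],"jaw": 0.26}
    - {"offset": [0.018,0.046,0],"twist": [0,0,0],"jaw": 0.26}
    - {"offset": [0.0195,0.058,0],"twist": [0,0,0],"jaw": 0.26}
    - {"offset": [0.0195,0.07,0],"twist": [0,0,0],"jaw": 0.26}
    - {"offset": [0.017,0.0815,0],"twist": [0,0,0],"jaw": 0.26}
    - {"offset": [0.013,0.0925,0],"twist": [0,0,0],"jaw": 0.26}
    - {"offset": [0.0065,0.1025,0],"twist": [0,0,0],"jaw": 0.26}
    - {"offset": [0.004,0.107,0],"twist": [0,0,0],"jaw": 0.26}
    - {"offset": [0.004,0.1095,0],"twist": [0,0,0],"jaw": 0.26}
    - {"offset": [0.004,0.1095,0],"twist": [0,0,0],"jaw": 0.26}
    - {"offset": [0.004,0.1095,0],"twist": [0,0,0],"jaw": 0.26}

```text
t: 26.17
eef_pos: [0.5915, 0.2065, 0.0626]
ee_rot: [-3.132, 0.0, 1.641]
wrist_force: [-12.1, 0.5, 5.2]
finger_gap: 0.0223
grasp_force: 5.6
```

```bash
python3 - <<'E'
from h import *
CLn=np.array([.5395,.170]);th=.07;R=np.array([[np.cos(th),-np.sin(th)],[np.sin(th),np.cos(th)]])
print((get_state()['eef_pos'][:2]-CLn)@R)
E
```

```text
[0.05444692 0.03277585]
```

Request:
drive_tool:
  commands:
    - {"offset": [0,0.003,0],"twist": [0,0,0],"jaw": 0.26}
    - {"offset": [0,0.003,0],"twist": [0,0,0],"jaw": 0.26}
    - {"offset": [0,0.003,0],"twist": [0,0,0],"jaw": 0.26}
    - {"offset": [0,-0.003,0],"twist": [0,0,0],"jaw": 0.4}
    - {"offset": [0,-0.003,0],"twist": [0,0,0],"jaw": 0.4}
    - {"offset": [0,-0.003,-0.03],"twist": [0,0,0],"jaw": 0.4}
    - {"offset": [0,-0.003,-0.07],"twist": [0,0,0],"jaw": 0.4}
    - {"offset": [0,-0.003,-0.11],"twist": [0,0,0],"jaw": 0.4}
    - {"offset": [0,-0.003,-0.15],"twist": [0,0,0],"jaw": 0.4}
    - {"offset": [0,-0.05,-0.18],"twist": [0,0,0],"jaw": 0.4}
    - {"offset": [0,-0.05,-0.18],"twist": [0,0,0],"jaw": 0.4}
    - {"offset": [0,-0.05,-0.18],"twist": [0,0,0],"jaw": 0.4}
    - {"offset": [0,-0.05,-0.18],"twist": [0,0,0],"jaw": 0.4}

```text
t: 27.25
eef_pos: [0.5469, 0.2023, 0.2445]
ee_rot: [3.138, -0.001, 1.64]
wrist_force: [0.1, 1.0, -0.5]
finger_gap: 0.0342
grasp_force: 0.0
```

```bash
python3 - <<'E'
from h import *
CLn=np.array([.5395,.170]);th=.07;R=np.array([[np.cos(th),-np.sin(th)],[np.sin(th),np.cos(th)]])
cl=lambda s,uv,z:((onz(s,uv,z)[:,:2]-CLn)@R).round(4)
w=snap('wrist','w10');st=get_state();print(st['eef_pos'],st['wrist_force'])
m=(w['image'].max(2)<45).astype('uint8');n,l,t,c=cv2.connectedComponentsWithStats(m)
for i in range(1,n):
    if t[i,4]>60: print('dark',t[i],cl(w,[c[i]],.087),'top-circle bottom/top rows',cl(w,[[c[i][0],t[i,1]],[c[i][0],t[i,1]+t[i,3]]],.087).tolist())
# block contour in side view
for n,f in(('side','d10'),('scene','s10')):
    s=snap(n,f);hsv=cv2.cvtColor(s['image'],cv2.COLOR_RGB2HSV)
    for x in(-.008,0,.008):
        ys=np.arange(-.15,.0,.003);q=proj(s,[[*(CLn+R@np.array([x,y])),.06] for y in ys]).astype('float32')
        print(n,x,' '.join(map(str,cv2.remap(hsv,q[:,0],q[:,1],1)[:,0,1])))
    for y in(-.11,-.08):
        xs=np.arange(-.036,.037,.003);q=proj(s,[[*(CLn+R@np.array([x,y])),.06] for x in xs]).astype('float32')
        print(n,'y',y,' '.join(map(str,cv2.remap(s['image'],q[:,0],q[:,1],1)[:,0,0])))
E
```

```text
[0.54676515 0.20204296 0.24324749] [-0.69124201 -0.0779493   0.34426396]
dark [304 171  21  23 318] [[0.0486 0.0398]] top-circle bottom/top rows [[0.0482, 0.0505], [0.049, 0.0273]]
dark [    0   256   560   164 40674] [[ 0.0133 -0.1931]] top-circle bottom/top rows [[0.013, -0.041], [0.0135, -0.2801]]
side -0.008 20 19 17 18 19 18 20 31 61 104 130 139 140 139 140 139 139 138 139 139 140 140 140 140 139 139 138 132 110 73 39 24 21 19 19 18 18 18 17 20 20 19 20 20 25 43 72 102 117 121
side 0 20 20 19 18 19 20 19 28 54 99 131 140 142 141 140 141 142 142 140 140 140 140 140 140 140 140 141 135 119 79 37 23 20 20 20 19 20 20 19 19 20 20 20 20 22 28 41 73 98 112
side 0.008 20 18 20 19 19 19 18 24 50 91 118 132 131 135 132 133 129 132 132 133 131 135 132 133 134 136 134 131 109 69 38 21 19 18 18 18 19 20 20 20 20 19 19 19 20 19 19 22 32 45
side y -0.11 101 100 99 97 97 108 131 158 174 180 184 187 190 192 191 184 165 144 140 158 175 177 167 159 157
side y -0.08 91 91 93 95 95 105 128 154 171 178 182 185 188 188 187 176 151 124 107 108 120 131 141 148 153
scene -0.008 18 14 6 8 10 9 8 12 44 96 116 116 113 114 114 115 114 117 117 114 115 113 116 117 116 115 115 110 89 41 13 13 8 12 11 9 8 8 10 10 13 10 10 10 12 14 30 68 92 101
scene 0 12 11 10 8 9 7 6 17 53 103 115 114 116 116 115 115 116 113 112 115 117 114 114 113 115 114 114 114 90 36 13 14 12 10 10 11 7 11 12 7 9 10 14 12 8 12 22 64 96 102
scene 0.008 11 14 10 8 9 9 9 13 54 102 117 115 114 115 116 115 115 115 114 115 116 115 114 115 112 113 117 114 93 41 10 8 8 8 9 10 6 10 13 9 9 9 8 10 9 10 24 61 97 103
scene y -0.11 105 111 110 98 88 81 82 95 111 120 121 124 128 128 129 128 120 97 78 74 74 74 77 88 108
scene y -0.08 98 88 79 78 82 77 73 91 112 120 121 122 126 126 127 128 122 101 80 74 67 61 57 64 69
```

```bash
python3 -c "
from h import *
print(finish_job())"
```

```text
the job is handed in; nothing more can be done
None
```

I handed the job in at about 27 s, and no verdict came back. By my last camera and force readings, the block stands on edge, centred and tight between the fence and the jaw, the lever is fully home, and the bystanders were not touched.

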